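# Set the length gauge: stop against the sample, clamp screw on the rod's flat, tightened

## Task

The stop on the length gauge has been left loose: it is swung back and stands off the sample piece. Turn the stop on the rod until its clamp screw faces the rod's flat squarely, slide it gently along until its finger touches the end of the sample, and tighten the black knob firmly, so that the screw clamps on the flat; do not overtighten it. Leave the sample in its place against the end block and the strip, and do not shift the try square, the bolt or the short offcut.

Things in the scene. Friction and masses are not known exactly. Their poses are not given: they have to be found in the camera images.
- gauge: Length gauge, fixed to the bench: pale wooden board 120 x 334 x 15 mm, a low strip (10 mm high) along its far half, and at each end an upright round-topped block (22 mm thick, top 92 mm above the bench, inner faces at y = +/-141 mm) that carries a steel rod. Origin: centre of the board's underside, on the bench. x across the board (away from the robot at yaw 0), y along it (left), z up.
- rod: Steel rod, 22 mm diameter, along the gauge's y, its axis 72 mm above the bench (+/-0.8 from start to start, so the screw must go by feel). Origin: its middle, on the axis. A flat 2.5 mm deep and 14 mm wide is milled along its whole length; z points straight out of the flat. The flat looks up, but the rod sits rolled about its axis by up to 0.25 rad either way and keeps that roll.
- stop: The stop: aluminium collar, 44 mm diameter, 26 mm wide, on the rod; it slides (1.5 N friction), turns (0.035 N m) and stays where left. Origin on the rod axis, mid collar; y along the rod as the gauge's; z out along the clamp screw. At the start it is swung 0.55 to 1.1 rad from upright, screw leaning to the gauge's +x (range -0.45 to 1.3). Its z shall come in line with the rod's z.
- finger_face (a point): Point on the stop's finger, a steel plate 4 mm thick, 16 mm wide, on the collar's +y side, reaching 45 mm from the rod axis on the side opposite the screw (it hangs down when the stop is upright). The point lies on its +y face, 38 mm from the axis: this face shall touch the sample's end. It starts 20 to 80 mm off the sample's end.
- knob: Black bar knob of the clamp screw: bar 48 mm long, 12 thick, 21 high, its middle 48.5 mm from the rod axis. Origin on the rod axis; x along the bar, y across, z out along the screw. Clockwise seen from outside screws a brass pad (9 x 9 mm, hidden) down on the rod by a quick thread, 20 mm a turn; the knob itself does not move in. Thread friction 0.27 N m holds it where left.
- knob_grip (a point): Middle of the knob's bar. With the stop square to the flat the pad bears after 0.9 to 2.2 rad from the start. From there its force on the rod grows by about 115 N per rad and drives back on the knob with 0.0032 N m per N (on top of the 0.27 N m friction while turning). Firm is 60 N: some 0.5 rad past first bearing, 0.19 N m of back torque. Under 40 N is slack, over 100 N overtight.
- sample: Sample piece: plain wooden block 22 x 130 x 22 mm, loose, lying along the gauge's y on the board under the rod. Origin: centre of its underside; y along its length. Its +y end butts on the inner face of the +y end block, its +x side lies at the strip; its -y end faces the stop's finger, which overlaps the upper 10 mm of it when upright.
- sample_end (a point): Middle of the sample's end face that looks to the stop (y = -65 mm in the sample's frame).
- try_square: Try square, wooden stock and steel blade, 120 x 187 x 17 mm, lying on the bench to the left of the gauge; origin at the centre of its underside. A bystander.
- bolt: Galvanised coach bolt, 52 mm long, 23 mm head, lying on the bench between robot and gauge; origin at the centre of its underside. A bystander.
- short_offcut: Short wooden offcut, 30 x 85 x 18 mm, lying on the bench right of the gauge; origin at the centre of its underside. A bystander.

How it is judged:
By the outcome, as a careful person would: the job done as asked, in the order asked, and still so for the second after the job is handed in, with the robot touching nothing.
It also fails if it takes over 67 s, if anything falls off the work surface, if the arm or the gripper's body presses on something with over 40 N, if the wrist force passes 120 N, or if a joint passes its speed limit or range.

## Robot

A 7-joint arm with a two-finger parallel gripper is mounted at the origin on a cart in front of the work surface, level with it; the furniture and walls round the work are solid. World frame = base frame: x ahead of the robot, y to its left, z up, the work surface at z = 0. Lengths are in m, angles in rad, forces in N, time in s.
With the tool pointing down it reaches from about 0.4 to 0.85 m from the base axis. Payload 10.4 kg.
Tool frame: the origin (TCP) lies at the centre of the arm's flange, where the gripper is bolted on; the fingertips stand 173 mm ahead of it and the grasp point (between the pads) lies 155 mm ahead of it (manip.nose_length is the distance from the TCP to the fingertips, in m); z points along the fingers, x is the direction in which the jaws open and shut, and the axes are right-handed (so a half turn about z gives the same grasp; the last joint's range is limited). The gripper opens to 85 mm and grips with 20 to 120 N. Pads are 22 mm wide; open, the fingers measure 114 mm over their backs; the gripper's body (76 mm by 85 mm) begins 54 mm behind the grasp point. The pads swing forward as they close: fully open they stand 13 mm farther back than shut.
Start: joints at [1.197, 0.332, -0.065, 1.46, 0.022, 1.35, -0.088], TCP at [0.215, -0.587, 0.405] pointing down, gripper open.
Joint ranges: [-2.6, 2.6], [-0.5, 2.12], [-1.47, 1.34], [0.16, 2.42], [-1.27, 4.41], [0.06, 2.06], [-2.6, 2.6]. Speed limits (rad/s): [2.22, 2.22, 2.79, 2.79, 3.14, 3.14, 3.14].

## Interface

Orientations are given as a unit quaternion [x, y, z, w].
In Python, from workcell import status, cams, order, manip gives the robot as it stands.
- The arm moves only by the tool servo_tool, never from a script. Its argument "motion" is a list that holds one entry, the list of rows, each a list of 6 numbers: the shift along the tool's x, y, z in units of 50 mm (1.0 is 50 mm), then the turn, a rotation vector about the tool's x, y, z in units of 5 degrees (1.0 is 5 degrees). In form: [[[x, y, z, ax, ay, az], ...]]. A call has 1 to 12 rows; each row shifts and turns the pose as measured when the row begins, along the tool's axes as they then stand; what a row does not reach is not made up. A row lasts 1/10 s, in which the tool goes at most 50 mm and 8.59 degrees, less where a joint would pass 70% of its speed; a pose out of reach is approached as far as the arm can. A call is refused whole if a number of a shift passes 1 or a number of a turn 1, either way. A call with a gripper value outside its range is refused whole. "jaw" is the closure in counts, from 0 (fully open) to 255 (shut), set as the call begins (left out, the last holds). The fingers move at their own pace and stop on an object; "force" is the grip in N (left out, the last holds). Time passes only in rows, so rows that do not move let the fingers close. It gives the time, the measured TCP pose, the force and the opening at its end, in the units of the state.
- status.get_obs(): the state, without advancing time (a new reading comes with each control period).
- cams.camera(name): name is "scene" or "top" or "wrist"; returns a dict with "color" (480x640x3 uint8, red, green, blue), "vertical_fov" (degrees; the focal length in pixels is half the picture's height over the tangent of half this angle, whatever the lens; pixels are square), "cx", "cy" (the principal point, pixels), "extrinsics" (4x4, takes a point from camera to world coordinates). Camera axes: x right, y down, z forward; pixel columns grow to the right and rows downward; lengths in m; the calibration is good to about 2 mm. The wrist camera is an equidistant fisheye: a pixel r from the principal point sees the ray r / f radians off the axis. A picture is of the moment at which its call begins. There is no depth.
- order.hand_in(): hands the job in, once; it reports no verdict.
The state is a dict: "clock": time; "joint_pos": joint angles; "joint_velocities": joint speeds; "tau": joint torques, N m; "position": TCP position; "ee_rot": TCP orientation; "ft_force": force on the tool from outside, world axes, zero at the start; "torque": the same for the moment, N m; "grip_width": opening from 0.0 (shut) to 1.0 (fully open).
Only numpy, scipy, OpenCV 4.12 (cv2) and the standard library are available. Lean on these libraries where they do the work, as an engineer would, in place of code of your own. Each camera call takes 0.05 s, during which the arm holds its last target.

## Working session

There is one attempt and no reset: what is moved stays moved. The work goes in short steps, Python scripts to look and compute and a tool call to move; the robot and the scene stay as the last step left them, time stands still between calls to the robot, and variables do not carry over. Pictures are saved under pics/ and viewed, and the job is handed in when it is done.

Besides the shell and the picture viewer there is one more tool, called after ">>>" by a JSON object that holds its "op" and its "data". servo_tool: Moves the arm, as the interface text tells. Its arguments: {"type":"object","properties":{"motion":{"type":"array","items":{"type":"array","items":{"type":"array","items":{"type":"number"}}}},"jaw":{"type":"number"},"force":{"type":"number"}},"required":["motion"]}

```bash
ls; mkdir -p pics
python3 - <<'E'
from workcell import status,cams,manip
import cv2
print(status.get_obs()); print(manip.nose_length)
for n in ("scene","top","wrist"):
    c=cams.camera(n); cv2.imwrite(f"pics/{n}0.png",c["color"][:,:,::-1]); print(n,c["vertical_fov"],c["cx"],c["cy"],c["extrinsics"].round(4).tolist())
E
```

```text
pics
{'clock': 0.0, 'joint_pos': array([ 1.19741981,  0.33287673, -0.06468497,  1.46097332,  0.02161848,
        1.3498767 , -0.08849497]), 'joint_velocities': array([ 5.21282886e-04,  6.81570814e-04, -4.39437334e-05,  5.13458887e-04,
        1.01846050e-03,  6.64276950e-04,  4.85203579e-04]), 'tau': array([-1.11773606e-03, -6.25446510e+01,  4.81463608e-02, -3.91613138e+01,
        1.60854904e-02,  9.96934745e-03, -2.28394617e-05]), 'position': array([ 0.21471639, -0.58681842,  0.4038974 ]), 'ee_rot': array([ 8.19646872e-01, -5.72868648e-01, -6.13965460e-04, -3.74295045e-04]), 'ft_force': array([-0.08989623, -0.16570338,  0.05465352]), 'torque': array([ 0.02326565, -0.05115582,  0.05110515]), 'grip_width': 0.9954314176940247}
0.1734
scene 42.06999762854602 313.0079644980288 233.63304707391364 [[-0.8645, -0.3457, 0.3649, 0.0009], [-0.5027, 0.6005, -0.6218, 0.8424], [-0.0042, -0.721, -0.6929, 1.0077], [0.0, 0.0, 0.0, 1.0]]
top 44.67015779930729 324.1815241005353 237.1344720963462 [[0.013, -0.9832, 0.1818, 0.2625], [-0.9998, -0.0106, 0.014, 0.0422], [-0.0119, -0.182, -0.9832, 1.2786], [0.0, 0.0, 0.0, 1.0]]
wrist 65.70646984690485 319.21846055606335 237.78350662118805 [[0.3433, -0.8889, -0.3033, 0.2922], [-0.9392, -0.3251, -0.1104, -0.5586], [-0.0004, 0.3228, -0.9465, 0.3729], [0.0, 0.0, 0.0, 1.0]]
```

View pics/scene0.png

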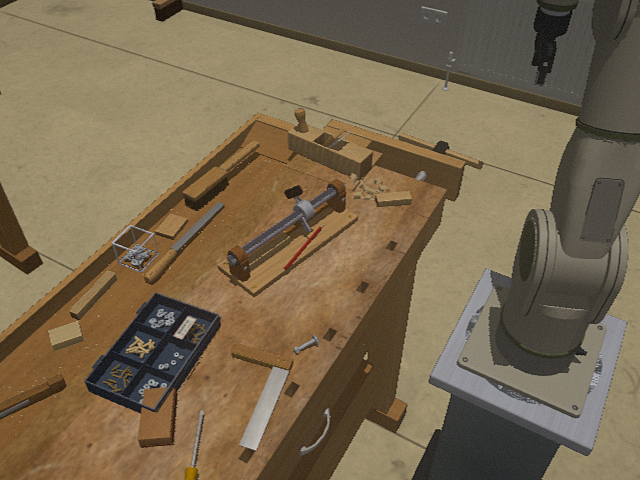

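View pics/top0.png

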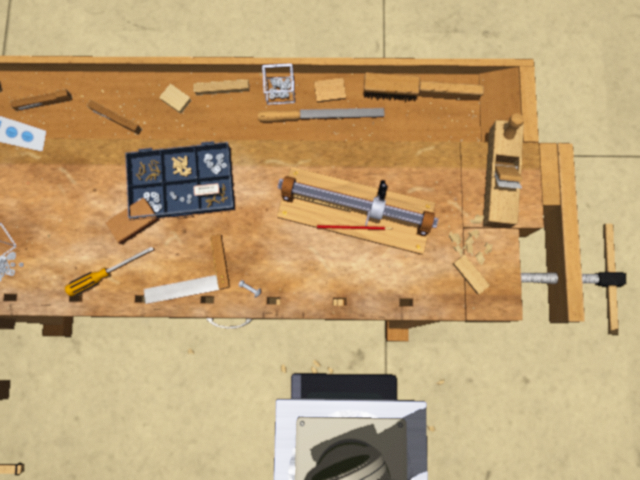

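View pics/wrist0.png

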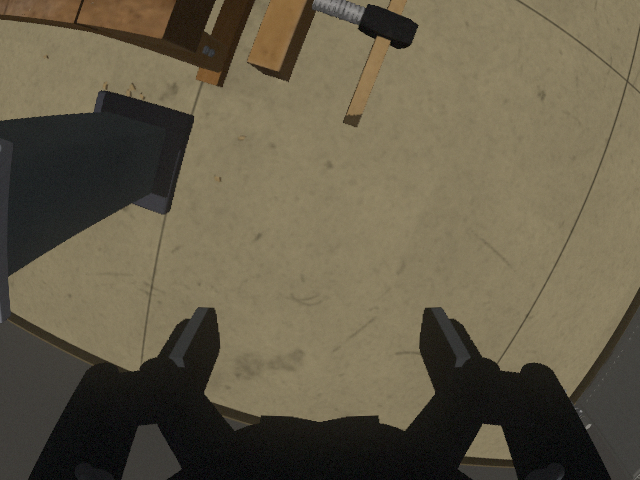

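Run:
```python
import cv2
a=cv2.imread("pics/top0.png")[160:270,260:460]; cv2.imwrite("pics/top0c.png",cv2.resize(a,None,fx=4,fy=4,interpolation=cv2.INTER_CUBIC))
a=cv2.imread("pics/scene0.png")[160:310,210:370]; cv2.imwrite("pics/scene0c.png",cv2.resize(a,None,fx=4,fy=4,interpolation=cv2.INTER_CUBIC))
```

```text
(no output)
```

View pics/top0c.png

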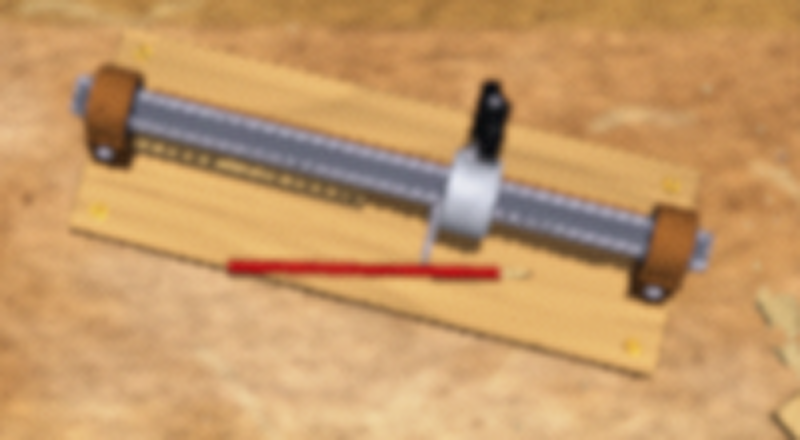

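View pics/scene0c.png

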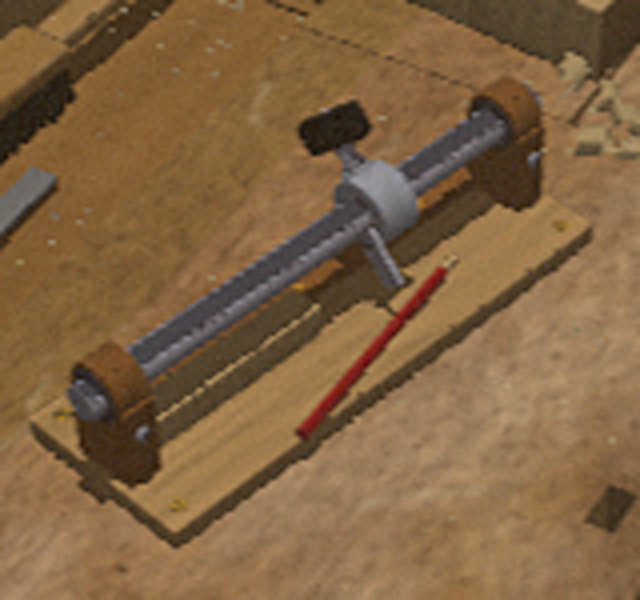

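```bash
cat > h.py <<'E'
import numpy as np,cv2
from workcell import status,cams
from scipy.spatial.transform import Rotation as R
def cam(n,save=None):
    c=cams.camera(n)
    c["f"]=240/np.tan(np.radians(c["vertical_fov"])/2); c["n"]=n
    if save: cv2.imwrite(f"pics/{save}.png",c["color"][:,:,::-1]); np.savez(f"pics/{save}.npz",f=c["f"],cx=c["cx"],cy=c["cy"],E=c["extrinsics"],n=n)
    return c
def load(s):
    d=np.load(f"pics/{s}.npz"); return dict(f=float(d["f"]),cx=float(d["cx"]),cy=float(d["cy"]),extrinsics=d["E"],n=str(d["n"]))
def ray(c,u,v):
    x=(u-c["cx"])/c["f"];y=(v-c["cy"])/c["f"]
    if c["n"]=="wrist":
        r=np.hypot(x,y); s=np.sin(r)/r if r>1e-9 else 1; d=np.array([x*s,y*s,np.cos(r)])
    else: d=np.array([x,y,1.]);d/=np.linalg.norm(d)
    E=c["extrinsics"]; return E[:3,3],E[:3,:3]@d
def atz(c,u,v,z):
    o,d=ray(c,u,v); return o+d*(z-o[2])/d[2]
def proj(c,P):
    P=np.atleast_2d(P);E=c["extrinsics"]; q=(P-E[:3,3])@E[:3,:3]
    if c["n"]=="wrist":
        r=np.hypot(q[:,0],q[:,1]); th=np.arctan2(r,q[:,2]); k=c["f"]*th/np.maximum(r,1e-12)
        return np.c_[c["cx"]+k*q[:,0],c["cy"]+k*q[:,1]]
    return np.c_[c["cx"]+c["f"]*q[:,0]/q[:,2],c["cy"]+c["f"]*q[:,1]/q[:,2]]
def pose():
    s=status.get_obs(); return s,np.array(s["position"]),R.from_quat(s["ee_rot"])
E
python3 - <<'E'
from h import *
for n in("top","scene"): cam(n,n+"1")
c=load("top1")
for u,v in [(124,32),(72,230),(650,375),(698,172)]: print(atz(c,260+u/4,160+v/4,.015).round(4))
# screws? rod ends
print("rod",atz(c,260+135/4,160+118/4,.072),atz(c,260+652/4,160+237/4,.072))
c=load("scene1")
for u,v in [(30,415),(178,535),(592,230)]: print(atz(c,210+u/4,160+v/4,.015).round(4))
s,p,r=pose(); print(r.as_matrix().round(3))
w=cams.camera("wrist")["extrinsics"]; print((r.inv().as_matrix()@w[:3,:3]).round(3), r.inv().apply(w[:3,3]-p).round(4))
E
```

```text
[0.6536 0.1369 0.015 ]
[0.5393 0.1631 0.015 ]
[ 0.4615 -0.155   0.015 ]
[ 0.5758 -0.1836  0.015 ]
rod [0.588271   0.12567005 0.072     ] [ 0.5261812  -0.14846635  0.072     ]
[0.657 0.138 0.015]
[0.5385 0.1691 0.015 ]
[ 0.4594 -0.1488  0.015 ]
[[ 0.344 -0.939 -0.   ]
 [-0.939 -0.344  0.001]
 [-0.001  0.    -1.   ]]
[[ 1.    -0.001  0.001]
 [ 0.     0.946  0.323]
 [-0.001 -0.323  0.946]] [ 0.0002 -0.0824  0.0311]
```

```bash
cat >> h.py <<'E'
GY=-0.232
def Rg(): return R.from_euler('z',GY)
def plan(tp,tR,vmax=.9,wmax=.95,nd=2,show=True):
    s,p,r=pose(); p=p.copy(); rows=[]
    n=max(np.linalg.norm(tp-p)/.05/vmax,(np.abs((r.inv()*tR).as_rotvec())).max()/np.radians(5)/wmax); n=max(1,int(np.ceil(n)))
    for k in range(n,0,-1):
        d=r.inv().apply(tp-p)/k; w=(r.inv()*tR).as_rotvec()/k
        row=np.r_[np.round(d/.05,nd),np.round(w/np.radians(5),nd)]
        rows.append(row.tolist()); p=p+r.apply(row[:3]*.05); r=r*R.from_rotvec(row[3:]*np.radians(5))
    if show:
        print(n,"rows; end err mm",(1e3*(tp-p)).round(2))
        for i in range(0,n,12): print(str(rows[i:i+12]).replace(" ",""))
    return rows
def tool(tilt, spin=0.):
    """tool z = -stop z, stop z tilted by tilt (rad) toward gauge +x; tool x=gauge +y at spin 0"""
    M=np.c_[[0,1,0],[1,0,0],[0,0,-1.]]
    return Rg()*R.from_euler('y',tilt)*R.from_matrix(M)*R.from_euler('z',spin)
def st():
    s,p,r=pose(); print("t %.2f"%s["clock"],"p",p.round(4),"F",s["ft_force"].round(2),"T",s["torque"].round(3),"g %.3f"%s["grip_width"],"j",s["joint_pos"].round(2)); print((Rg().inv()*r).as_matrix().round(3).tolist())
E
python3 -c "
from h import *
plan(np.array([.47,-.06,.36]),tool(0.))"
```

```text
31 rows; end err mm [-0.11 -0.04 -0.12]
[[-0.26,-0.27,0.03,-0.0,0.0,-0.95],[-0.24,-0.29,0.03,-0.0,0.0,-0.95],[-0.21,-0.31,0.03,-0.0,0.0,-0.95],[-0.19,-0.33,0.03,-0.0,0.0,-0.95],[-0.16,-0.34,0.03,-0.0,0.0,-0.95],[-0.13,-0.35,0.03,-0.0,0.0,-0.95],[-0.1,-0.36,0.03,-0.0,0.0,-0.94],[-0.07,-0.37,0.03,-0.0,0.0,-0.95],[-0.04,-0.38,0.03,-0.0,0.0,-0.94],[-0.01,-0.38,0.03,-0.0,0.0,-0.95],[0.02,-0.38,0.03,-0.0,-0.0,-0.94],[0.05,-0.37,0.03,-0.0,-0.0,-0.95]]
[[0.08,-0.37,0.03,-0.0,-0.0,-0.94],[0.11,-0.36,0.03,-0.0,-0.0,-0.95],[0.14,-0.35,0.03,-0.0,-0.0,-0.94],[0.17,-0.34,0.03,-0.0,-0.0,-0.95],[0.2,-0.32,0.03,-0.0,-0.0,-0.94],[0.23,-0.3,0.03,-0.0,-0.0,-0.95],[0.25,-0.28,0.03,-0.0,-0.0,-0.94],[0.27,-0.26,0.03,-0.0,-0.0,-0.95],[0.29,-0.24,0.03,-0.0,-0.0,-0.94],[0.31,-0.22,0.03,-0.0,-0.0,-0.95],[0.33,-0.19,0.03,-0.0,-0.0,-0.94],[0.34,-0.16,0.03,-0.0,-0.0,-0.95]]
[[0.36,-0.13,0.02,-0.0,-0.0,-0.94],[0.36,-0.1,0.03,-0.0,-0.0,-0.95],[0.37,-0.07,0.02,-0.0,-0.0,-0.94],[0.38,-0.04,0.03,-0.0,-0.0,-0.95],[0.38,-0.01,0.02,-0.0,-0.0,-0.94],[0.38,0.02,0.03,-0.0,-0.0,-0.95],[0.38,0.05,0.02,-0.0,-0.0,-0.94]]
```

>>> {"op": "servo_tool", "data": {"motion": [[[-0.26, -0.27, 0.03, 0, 0, -0.95], [-0.24, -0.29, 0.03, 0, 0, -0.95], [-0.21, -0.31, 0.03, 0, 0, -0.95], [-0.19, -0.33, 0.03, 0, 0, -0.95], [-0.16, -0.34, 0.03, 0, 0, -0.95], [-0.13, -0.35, 0.03, 0, 0, -0.95], [-0.1, -0.36, 0.03, 0, 0, -0.95], [-0.07, -0.37, 0.03, 0, 0, -0.95], [-0.04, -0.38, 0.03, 0, 0, -0.95], [-0.01, -0.38, 0.03, 0, 0, -0.95], [0.02, -0.38, 0.03, 0, 0, -0.95], [0.05, -0.37, 0.03, 0, 0, -0.95]]]}}

```text
clock: 1.5
position: [0.3113, -0.3755, 0.3849]
ee_rot: [0.995, -0.095, -0.001, 0.0]
ft_force: [-0.1, 0.5, 0.3]
grip_width: 0.993
```

>>> {"op": "servo_tool", "data": {"motion": [[[0.08, -0.37, 0.03, 0, 0, -0.95], [0.11, -0.36, 0.03, 0, 0, -0.95], [0.14, -0.35, 0.03, 0, 0, -0.95], [0.17, -0.34, 0.03, 0, 0, -0.95], [0.2, -0.32, 0.03, 0, 0, -0.95], [0.23, -0.3, 0.03, 0, 0, -0.95], [0.25, -0.28, 0.03, 0, 0, -0.95], [0.27, -0.26, 0.03, 0, 0, -0.95], [0.29, -0.24, 0.03, 0, 0, -0.95], [0.31, -0.22, 0.03, 0, 0, -0.95], [0.33, -0.19, 0.03, 0, 0, -0.95], [0.34, -0.16, 0.03, 0, 0, -0.95]]]}}

```text
clock: 2.7
position: [0.4001, -0.1565, 0.3667]
ee_rot: [0.912, 0.411, -0.001, 0.002]
ft_force: [0.0, -0.2, 0.6]
grip_width: 1.001
```

```bash
python3 -c "
from h import *
st();plan(np.array([.47,-.06,.36]),tool(0.))"
```

```text
t 2.70 p [ 0.4001 -0.1565  0.3667] F [ 0.01 -0.19  0.59] T [-0.033  0.034  0.015] g 1.001 j [ 0.85 -0.05 -0.56  1.97 -0.03  1.21  1.15]
[[0.472, 0.881, 0.0], [0.881, -0.472, -0.004], [-0.003, 0.002, -1.0]]
6 rows; end err mm [ 0.07 -0.27 -0.07]
[[0.4,-0.04,0.02,0.0,0.01,-0.94],[0.4,-0.01,0.02,0.0,0.01,-0.94],[0.39,0.03,0.02,0.0,0.01,-0.94],[0.39,0.06,0.02,0.01,0.0,-0.94],[0.39,0.09,0.03,0.0,0.01,-0.94],[0.38,0.12,0.02,0.01,0.0,-0.94]]
```

>>> {"op": "servo_tool", "data": {"motion": [[[0.4, -0.04, 0.02, 0, 0, -0.94], [0.4, -0.01, 0.02, 0, 0, -0.94], [0.39, 0.03, 0.02, 0, 0, -0.94], [0.39, 0.06, 0.02, 0, 0, -0.94], [0.39, 0.09, 0.02, 0, 0, -0.94], [0.38, 0.12, 0.02, 0, 0, -0.94], [0, 0, 0, 0, 0, 0]]]}}

```text
clock: 3.4
position: [0.4715, -0.0523, 0.3608]
ee_rot: [0.776, 0.631, -0.001, 0.002]
ft_force: [0.2, -0.2, 0.4]
grip_width: 1.0
```

```bash
python3 -c "
from h import *
st();cam('wrist','w2')"
```

```text
t 3.40 p [ 0.4715 -0.0523  0.3608] F [ 0.21 -0.24  0.41] T [0.014 0.014 0.004] g 1.000 j [ 0.69  0.08 -0.7   1.87  0.06  1.21  1.34]
[[-0.027, 1.0, 0.003], [1.0, 0.027, -0.004], [-0.004, 0.003, -1.0]]
```

View pics/w2.png

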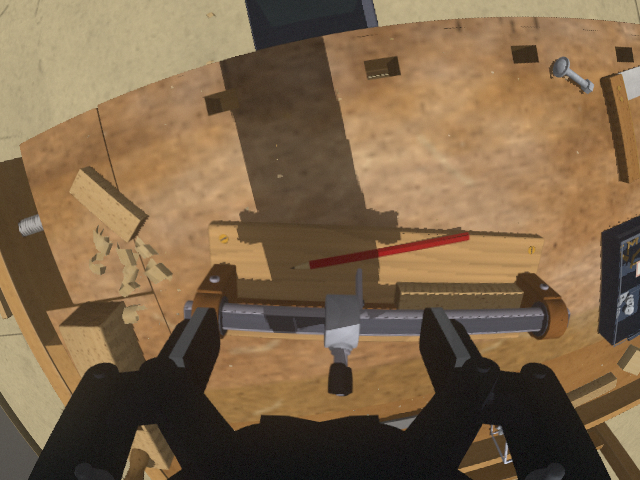

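Run:
```python
import cv2
a=cv2.imread("pics/w2.png")
b=a[205:405,180:380]; cv2.imwrite("pics/w2a.png",cv2.resize(b,None,fx=3,fy=3,interpolation=cv2.INTER_CUBIC))
b=a[205:405,375:575]; cv2.imwrite("pics/w2b.png",cv2.resize(b,None,fx=3,fy=3,interpolation=cv2.INTER_CUBIC))
```

```text
(no output)
```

View pics/w2a.png

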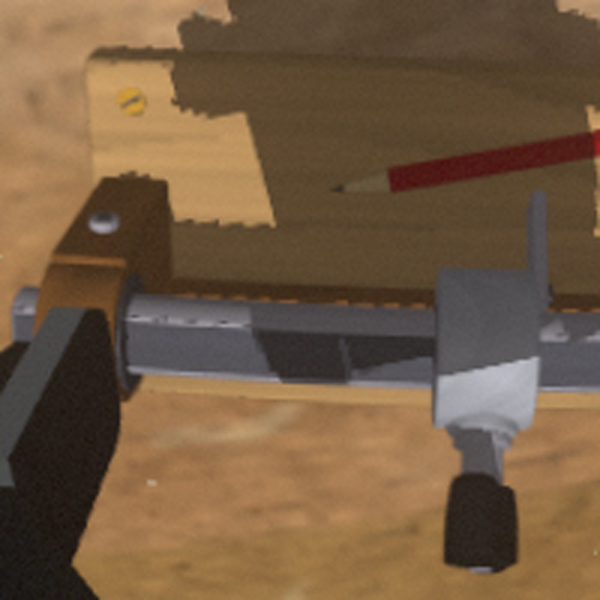

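View pics/w2b.png

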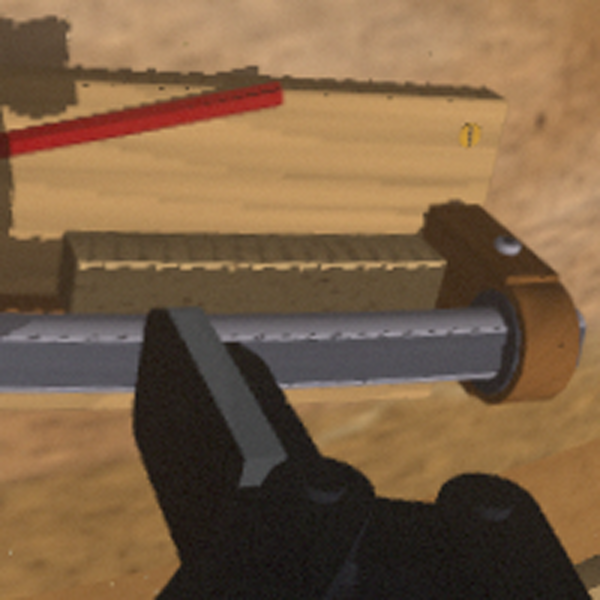

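```bash
cat > fit.py <<'E'
from h import *
from scipy.optimize import least_squares
import sys
def a(u,v): return (180+u/3,205+v/3)
def b(u,v): return (375+u/3,205+v/3)
near=[a(150,297),a(300,302),a(425,307),b(20,318),b(350,314),b(470,309)]
fn=[a(150,320),a(240,324),a(350,332),a(430,335),b(330,340),b(490,329)]
ff=[a(150,371),a(300,381),a(425,386),b(10,388),b(120,390),b(300,387),b(455,377)]
c=load("w2")
def dist(o,d,e,g):
    n=np.cross(d,g); return (o-e)@n/np.linalg.norm(n)
def res(q,detail=False):
    x0,yaw,roll=q; g=R.from_euler('z',yaw); gy=g.apply([0,1,0])
    A=np.array([x0,-.0097,.072]); out=[]
    rr=g*R.from_euler('y',roll)
    for u,v in near: out.append(dist(*ray(c,u,v),A,gy)-s*.011)
    for L,sg in((fn,-1),(ff,1)):
        for u,v in L: out.append(dist(*ray(c,u,v),A+rr.apply([sg*.007,0,.00849]),gy))
    return np.array(out)*1e3
for s in(1,-1):
    r=least_squares(res,[.557,-.232,0]); print(s,r.x,r.cost); print(r.fun.round(2))
E
python3 fit.py
```

```text
1 [ 0.54941912 -0.24565244  0.48882797] 700.5414984910875
[-11.46 -12.47 -12.57 -10.86 -11.61 -12.     2.07   1.6    2.2    2.15
   3.02   1.66   8.76   8.83   8.7    8.26   8.81   9.14   8.49]
-1 [ 0.56163696 -0.24646302 -0.24377155] 2.180972679830579
[ 0.37 -0.69 -0.82  0.89  0.06 -0.37 -0.1  -0.6  -0.01 -0.07  0.72 -0.7
  0.32  0.37  0.22 -0.25  0.27  0.56 -0.12]
```

```bash
cat > ov.py <<'E'
from h import *
import sys
def overlay(name,out,x0,yaw,roll,box,k=4,z=.072,y0=-.0097):
    c=load(name); im=cv2.imread(f"pics/{name}.png"); x,y,w,h=box
    I=cv2.resize(im[y:y+h,x:x+w],None,fx=k,fy=k,interpolation=cv2.INTER_NEAREST)
    g=R.from_euler('z',yaw); A=np.array([x0,y0,z]); rr=g*R.from_euler('y',roll)
    t=np.linspace(-.15,.15,40)
    P0=np.array([A+g.apply([0,q,0]) for q in t])
    def line(P,col):
        q=((proj(c,P)-[x,y]+.5)*k-.5).astype(int)
        for p in q: cv2.circle(I,tuple(int(v) for v in p),1,col,-1)
    for sg,col in((-1,(0,255,0)),(1,(0,255,255))): line(P0+rr.apply([sg*.007,0,.00849]),col)
    # silhouettes
    o=c["extrinsics"][:3,3]; v=g.inv().apply(o-A); d=np.hypot(v[0],v[2]); al=np.arctan2(v[2],v[0]); be=np.arccos(.011/d)
    for sgn in(1,-1):
        q=al+sgn*be; line(P0+g.apply([.011*np.cos(q),0,.011*np.sin(q)]),(255,0,255))
    cv2.imwrite(f"pics/{out}.png",I)
if __name__=="__main__":
    overlay("w2","o1",.5616,-.2465,-.244,(180,285,190,60))
    overlay("w2","o2",.5616,-.2465,-.244,(370,285,190,60))
    a=cv2.imread("pics/o1.png");b=cv2.imread("pics/o2.png");cv2.imwrite("pics/o.png",np.vstack([a,b]))
E
python3 ov.py
```

```text
(no output)
```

View pics/o.png

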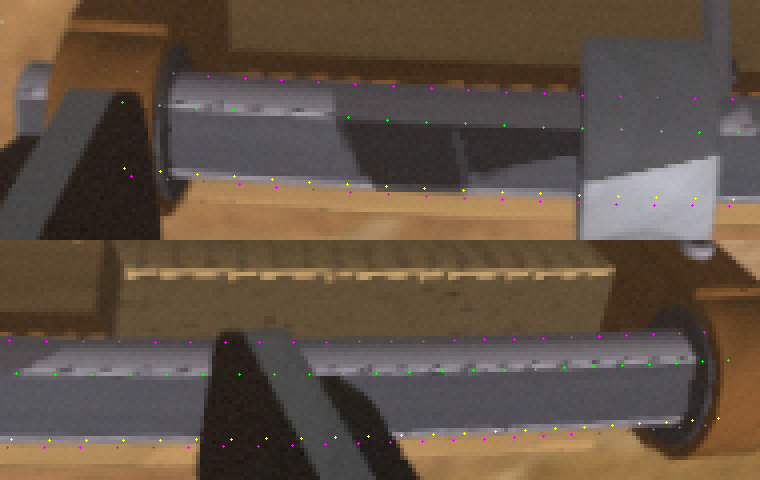

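Run:
```python
import cv2
a=cv2.imread("pics/w2.png")
for u in (228,240,255,300,320,370,380,470,490,520,535): print(u,list(map(lambda p:"%d/%d"%(int(p.mean()),int(p[2])-int(p[0])),a[300:340,u])))
```

```text
228 ['42/31', '47/27', '45/20', '65/8', '74/5', '88/5', '94/5', '102/1', '109/-1', '117/0', '131/-3', '157/-3', '114/-3', '86/-2', '85/-1', '88/-3', '88/-3', '89/-3', '88/-2', '87/-1', '86/-4', '86/-3', '85/-4', '88/-4', '83/-4', '85/-2', '84/-2', '106/-3', '132/-1', '128/23', '113/71', '121/77', '128/81', '133/86', '129/85', '124/83', '123/87', '120/89', '120/87', '118/83']
240 ['46/39', '49/36', '48/41', '71/44', '72/18', '76/2', '86/1', '95/4', '106/0', '111/0', '119/1', '135/-3', '144/-3', '123/-4', '87/-1', '84/-4', '87/-6', '90/-6', '91/-5', '86/-3', '87/-3', '86/-4', '83/-1', '83/-3', '88/-2', '86/-2', '86/-4', '85/-4', '95/-5', '154/-1', '127/31', '130/85', '129/84', '132/85', '135/88', '137/91', '123/84', '123/89', '122/86', '117/85']
255 ['46/37', '45/37', '46/38', '45/39', '58/27', '74/12', '79/3', '87/2', '97/3', '109/-1', '108/2', '118/0', '99/2', '157/-4', '101/-5', '90/-7', '88/-4', '87/-4', '91/-4', '89/-5', '90/-5', '89/-2', '87/-2', '83/-2', '87/-3', '87/-3', '85/-3', '84/-1', '84/-2', '117/-2', '136/-2', '135/35', '131/80', '132/84', '135/86', '138/87', '134/85', '
[... 2246 characters left out ...]
76/42', '68/39', '57/41', '52/37', '54/32', '67/7', '72/3', '87/4', '99/1', '107/0', '115/-2', '125/1', '137/1', '128/-2', '81/-2', '80/-3', '85/-4', '83/-5', '81/-4', '81/-4', '82/-1', '82/0', '84/-2', '82/-4', '84/-2', '80/-1', '82/-4', '119/-2', '141/7', '126/54', '129/73', '132/71', '127/76', '121/76', '117/78', '118/83', '118/86']
535 ['43/34', '46/32', '43/20', '38/12', '42/8', '39/11', '43/11', '56/6', '70/3', '83/4', '93/2', '105/3', '116/-1', '118/-1', '138/-1', '129/-2', '93/-3', '79/-4', '82/-3', '82/-4', '82/-4', '81/-3', '81/-2', '81/-4', '82/-3', '82/-3', '82/-3', '80/-1', '79/-4', '103/-1', '137/0', '70/1', '40/9', '43/7', '42/10', '43/21', '47/38', '48/37', '80/61', '109/80']
```

```bash
cat > fit2.py <<'E'
from h import *
from scipy.optimize import least_squares
D=np.array([[228,302.5,312,326.7,329.3],[240,303.8,313.1,328.4,330],[255,304.2,314,328.9,331.1],[300,306.9,315.9,331.5,333.6],[320,307.5,316.8,332,334.3],[370,308.7,318.4,333.3,335.3],[380,308.8,318.6,333.6,335.3],[470,309,318.5,332.6,334.1],[490,308.4,317.5,331.4,333.3],[520,307.6,316.5,329.9,331.5]])
c=load("w2")
def dist(o,d,e,g):
    n=np.cross(d,g); return (o-e)@n/np.linalg.norm(n)
def res(q):
    x0,yaw,roll,z=q; g=R.from_euler('z',yaw); gy=g.apply([0,1,0]); A=np.array([x0,-.0097,z]); rr=g*R.from_euler('y',roll); out=[]
    for r in D:
        out.append([dist(*ray(c,r[0],r[1]),A,gy)+.011]+[dist(*ray(c,r[0],r[j]),A+rr.apply([sg*.007,0,.00849]),gy) for j,sg in((2,-1),(3,1))]+[dist(*ray(c,r[0],r[4]),A,gy)-.011])
    return np.array(out)*1e3
for zf in (0,1):
    f=(lambda q:res(q).ravel()) if zf else (lambda q:res(np.r_[q,.072]).ravel())
    r=least_squares(f,[.56,-.24,-.2]+[.072]*zf); print(r.x,r.cost);print(r.fun.reshape(-1,4).round(2).T)
E
python3 fit2.py
```

```text
[ 0.56042587 -0.24479197 -0.14479449] 2.3611999706227285
[[ 0.06  0.49  0.08  0.45  0.3   0.16  0.1   0.25  0.05  0.09]
 [ 0.06  0.29  0.25 -0.07  0.02  0.27  0.31  0.61  0.23  0.33]
 [-0.87 -0.21 -0.62 -0.47 -0.69 -0.58 -0.41 -0.23 -0.58 -0.54]
 [ 0.23  0.07  0.14  0.2   0.14  0.02 -0.05  0.04  0.05 -0.12]]
[ 0.56394005 -0.24480022 -0.14770129  0.06658244] 1.6399263587950796
[[-0.21  0.23 -0.19  0.18  0.03 -0.11 -0.17 -0.03 -0.22 -0.19]
 [-0.01  0.22  0.18 -0.15 -0.06  0.19  0.24  0.55  0.15  0.26]
 [-0.71 -0.03 -0.45 -0.3  -0.52 -0.41 -0.24 -0.05 -0.41 -0.37]
 [ 0.42  0.26  0.33  0.39  0.33  0.21  0.14  0.22  0.24  0.06]]
```

```bash
cat > knob.py <<'E'
from h import *
from scipy.optimize import minimize, differential_evolution
X0,YAW,Z0=.5604,-.2448,.072
K=8
def pts(tilt,th,ys,x0=None,z0=None):
    x0=X0 if x0 is None else x0
    g=R.from_euler('z',YAW)*R.from_euler('y',tilt)*R.from_euler('z',th)
    B=np.array([[a*.024,b*.006,.0485+c*.0105] for a in(-1,1) for b in(-1,1) for c in(-1,1)])
    return np.array([x0,-.0097,Z0])+R.from_euler('z',YAW).apply([0,ys,0])+g.apply(B)
def hull(c,P,box):
    q=(proj(c,P)-np.array(box[:2])+.5)*K-.5
    m=np.zeros((box[3]*K,box[2]*K),np.uint8); cv2.fillConvexPoly(m,cv2.convexHull(np.round(q).astype(np.int32)),1)
    return cv2.resize(m.astype(np.float32),(box[2],box[3]),interpolation=cv2.INTER_AREA)
def mask(name,box,thr):
    x,y,w,h=box; im=cv2.imread(f"pics/{name}.png")[y:y+h,x:x+w].astype(float).max(2)
    return np.clip((thr+15-im)/30,0,1)
def fit(views,bounds):
    V=[(load(n),b,mask(n,b,t)) for n,b,t in views]
    def cost(q):
        tot=0
        for k,(c,b,m) in enumerate(V):
            h=hull(c,pts(*q),b); tot+=np.abs(h-m).sum()/m.sum()
        return tot
    r=differential_evolution(cost,bounds,seed=0,maxiter=60,popsize=12,tol=1e-6)
    print(r.x.round(4),r.fun,[ (np.abs(hull(c,pts(*r.x),b)-m).sum()/m.sum()).round(3) for c,b,m in V]); return r.x,V
if __name__=="__main__":
    vs=[("w2",(318,358,48,44),55),("top1",(372,174,22,30),60),("scene1",(278,180,28,24),55)]
    q,V=fit(vs,[(.3,1.3),(-1.6,1.6),(-.1,.05)])
    for v in vs: fit([v],[(.3,1.3),(-1.6,1.6),(-.1,.05)])
    for k,(c,b,m) in enumerate(V):
        h=hull(c,pts(*q),b); cv2.imwrite(f"pics/k{k}.png",cv2.resize(np.hstack([m*255,h*255]).astype(np.uint8),None,fx=6,fy=6,interpolation=0))
E
python3 knob.py
```

```text
[ 0.7835  0.0047 -0.044 ] 1.114567335609315 [np.float64(0.345), np.float64(0.525), np.float64(0.245)]
[ 0.8088  0.1916 -0.0434] 0.2593281616806115 [np.float64(0.259)]
[ 1.1816 -0.2553  0.0028] 1.0 [np.float64(1.0)]
[ 0.9583 -1.0724 -0.05  ] 0.2608851903910044 [np.float64(0.261)]
```

```bash
python3 -c "
import cv2,numpy as np
a=[cv2.imread(f'pics/k{i}.png') for i in range(3)]
h=max(x.shape[0] for x in a)
print(a[0].shape,a[1].shape,a[2].shape)
a=[cv2.copyMakeBorder(x,0,600-x.shape[0] if 0 else h-x.shape[0],0,8,0,value=(0,0,255)) for x in a]
b=np.hstack(a); cv2.imwrite('pics/kk.png',cv2.resize(b,(800,int(b.shape[0]*800/b.shape[1]))))"
```

```text
(264, 576, 3) (180, 264, 3) (144, 336, 3)
```

View pics/kk.png

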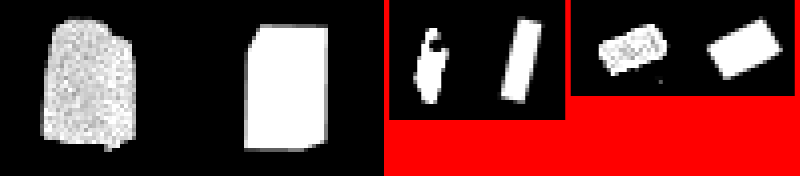

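```bash
sed -i 's/^GY=.*/GY=-0.2448/' h.py
cat >> h.py <<'E'
X0,Y0,Z0=.5604,-.0097,.072
def tgt(tilt,ys,dist,spin=0.):
    """tcp pose with tool on the stop's screw axis, dist from rod axis"""
    g=Rg(); p=np.array([X0,Y0,Z0])+g.apply([0,ys,0])+(g*R.from_euler('y',tilt)).apply([0,0,dist])
    return p,tool(tilt,spin)
E
python3 -c "
from h import *
p,r=tgt(.8,-.044,.33,-.1);print(p);plan(p,r)"
```

```text
[ 0.77940573 -0.109762    0.30191321]
10 rows; end err mm [-0.18  0.26  0.08]
[[0.02,0.63,0.12,0.92,0.07,-0.07],[0.01,0.63,0.07,0.92,0.07,-0.07],[0.01,0.64,0.02,0.92,0.07,-0.07],[0.01,0.64,-0.03,0.92,0.07,-0.07],[0.0,0.63,-0.09,0.92,0.07,-0.07],[0.0,0.62,-0.14,0.91,0.06,-0.07],[-0.0,0.61,-0.18,0.92,0.07,-0.07],[-0.01,0.59,-0.23,0.91,0.06,-0.08],[-0.01,0.58,-0.28,0.92,0.07,-0.07],[-0.01,0.55,-0.33,0.91,0.06,-0.08]]
```

>>> {"op": "servo_tool", "data": {"motion": [[[0.02, 0.63, 0.12, 0.92, 0.07, -0.07], [0.01, 0.63, 0.07, 0.92, 0.07, -0.07], [0.01, 0.64, 0.02, 0.92, 0.07, -0.07], [0.01, 0.64, -0.03, 0.92, 0.07, -0.07], [0, 0.63, -0.09, 0.92, 0.07, -0.07], [0, 0.62, -0.14, 0.91, 0.07, -0.07], [0, 0.61, -0.18, 0.92, 0.07, -0.07], [-0.01, 0.59, -0.23, 0.91, 0.07, -0.07], [-0.01, 0.58, -0.28, 0.92, 0.07, -0.07], [-0.01, 0.55, -0.33, 0.91, 0.07, -0.07]]]}}

```text
clock: 4.45
position: [0.7243, -0.1205, 0.3031]
ee_rot: [0.732, 0.593, -0.19, -0.276]
ft_force: [0.0, 0.7, -1.9]
grip_width: 0.998
```

```bash
python3 -c "
from h import *
st();cam('wrist','w3');p,r=tgt(.8,-.044,.33,-.1);print(p);plan(p,r)"
```

```text
t 4.45 p [ 0.7243 -0.1205  0.3031] F [ 0.02  0.72 -1.88] T [-0.17  -0.672 -0.036] g 0.998 j [ 0.18  0.93 -0.11  0.83 -0.05  2.06  1.43]
[[-0.019, 0.775, -0.631], [0.999, 0.046, 0.026], [0.049, -0.63, -0.775]]
[ 0.77940573 -0.109762    0.30191321]
2 rows; end err mm [-0.17  0.09 -0.08]
[[0.27,0.43,-0.27,0.71,-0.1,-0.35],[0.25,0.42,-0.31,0.7,-0.09,-0.35]]
```

View pics/w3.png

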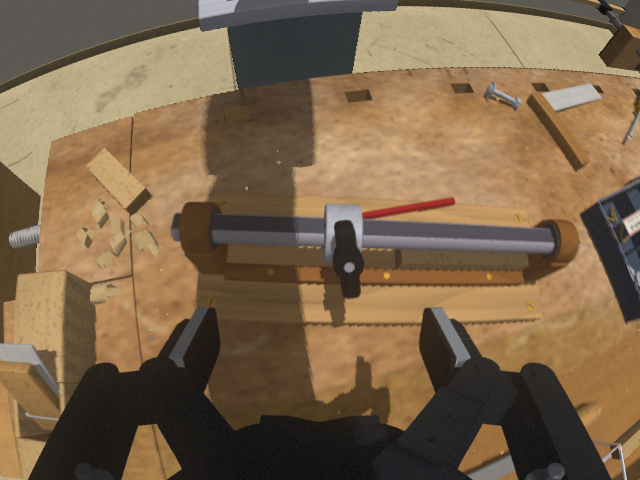

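Run:
```python
import cv2
from h import *
import knob
a=cv2.imread("pics/w3.png")
b=a[190:310,170:370]; cv2.imwrite("pics/w3a.png",cv2.resize(b,None,fx=4,fy=4,interpolation=cv2.INTER_CUBIC))
b=a[190:290,370:570]; cv2.imwrite("pics/w3b.png",cv2.resize(b,None,fx=4,fy=4,interpolation=cv2.INTER_CUBIC))
vs=[("w2",(318,358,48,44),55),("w3",(325,212,48,92),55)]
for v in (vs,vs[:1],vs[1:]):
  q,V=knob.fit(v,[(.3,1.3),(-1.,1.),(-.1,.05)])
```

```text
[ 0.7785  0.1872 -0.0436] 0.8550245477342088 [np.float64(0.264), np.float64(0.591)]
[ 0.8025  0.1906 -0.0434] 0.2586359327033046 [np.float64(0.259)]
[ 0.7719  0.1831 -0.0443] 0.5772454870277043 [np.float64(0.577)]
```

View pics/w3a.png

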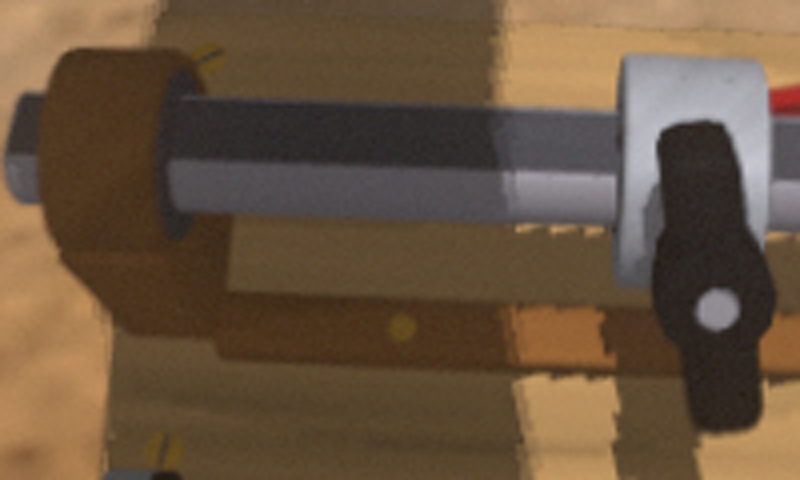

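View pics/w3b.png

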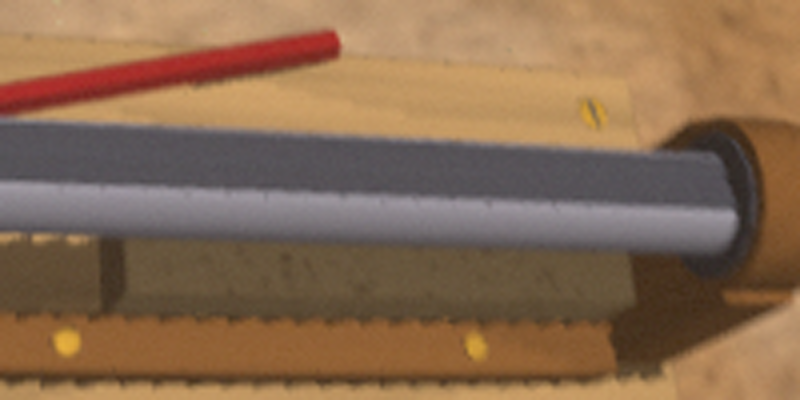

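Run:
```python
import cv2
a=cv2.imread("pics/w3.png")
for u in (220,235,255,275,300,315,385,410,430,450,480,510,540): print(u,list(map(lambda p:"%d/%d"%(int(p.mean()),int(p[2])-int(p[0])),a[212:254,u])))
```

```text
220 ['40/40', '49/28', '62/10', '48/5', '48/8', '43/10', '46/6', '49/5', '47/7', '45/7', '48/9', '42/6', '42/7', '46/9', '43/6', '45/5', '48/2', '48/7', '70/2', '82/4', '80/2', '82/4', '82/3', '82/2', '81/4', '80/2', '80/3', '78/5', '77/1', '73/2', '67/8', '53/25', '43/39', '45/36', '45/42', '49/37', '41/43', '45/39', '48/39', '46/37', '47/40', '44/45']
235 ['74/44', '75/43', '67/29', '54/4', '42/4', '44/3', '45/4', '47/2', '42/5', '41/8', '46/5', '45/5', '43/5', '44/3', '45/3', '43/1', '39/2', '45/3', '59/0', '81/3', '80/3', '84/0', '83/0', '82/0', '77/2', '82/3', '81/2', '77/2', '76/1', '79/-1', '72/3', '74/12', '65/38', '66/41', '71/44', '74/50', '73/47', '71/45', '72/47', '74/46', '71/48', '73/49']
255 ['71/45', '74/42', '70/36', '64/18', '47/3', '43/2', '44/5', '43/2', '45/2', '44/2', '42/1', '42/5', '41/2', '43/4', '41/1', '44/2', '43/3', '47/4', '46/3', '69/2', '81/1', '80/4', '80/0', '82/3', '81/0', '80/1', '81/0', '79/0', '80/2', '78/3', '79/-1', '76/6', '72/19', '67/41', '66/43', '72/42', '76/44', '74/45', '74/45', '73/43', '75/46', '72/44']
275 ['72/43', '72/43', '74/41', 
[... 3169 characters left out ...]
1/93', '148/93', '151/97', '152/98', '150/98', '151/80', '134/44', '109/9', '90/-1', '84/1', '88/-1', '87/-1', '88/0', '85/-1', '84/-2', '85/-2', '85/-3', '84/-2', '84/-3', '89/0', '117/-1', '144/-1', '153/0', '146/-1', '140/-1', '136/0', '130/-1', '122/1', '115/1', '108/1', '99/5', '87/8', '79/20', '79/36']
540 ['134/82', '136/87', '138/87', '139/87', '138/86', '138/87', '139/88', '137/88', '125/79', '105/69', '82/58', '49/43', '48/38', '51/37', '49/36', '66/20', '94/7', '93/-1', '82/-3', '82/0', '85/-2', '84/-2', '86/-2', '84/-2', '83/0', '83/-3', '84/0', '84/-1', '84/-3', '113/-1', '138/-2', '154/-1', '147/0', '140/-2', '137/0', '129/-1', '124/0', '114/2', '102/2', '97/3', '82/2', '62/7']
```

```bash
cat > fit3.py <<'E'
from h import *
from scipy.optimize import least_squares
import fit2
D3=np.array([[255,214.7,216.1,231,244.5],[300,216.1,217.5,232.2,245.6],[315,216.6,218,232.7,246],[385,219.6,220.8,235.3,248.1],[410,220.6,222,235.9,249.2],[430,221.3,223,236.9,249.8],[450,222.3,224.1,237.9,250.5],[480,224,225.7,239.2,251.2],[510,225.7,227.2,240,252.1]])
def R1(c,D,x0,yaw,roll,z):
    g=R.from_euler('z',yaw); gy=g.apply([0,1,0]); A=np.array([x0,-.0097,z]); rr=g*R.from_euler('y',roll); out=[]
    for r in D:
        out.append([fit2.dist(*ray(c,r[0],r[1]),A,gy)+.011]+[fit2.dist(*ray(c,r[0],r[j]),A+rr.apply([sg*.007,0,.00849]),gy) for j,sg in((2,-1),(3,1))]+[fit2.dist(*ray(c,r[0],r[4]),A,gy)-.011])
    return np.array(out)*1e3
c2,c3=load("w2"),load("w3")
def both(q): return np.r_[R1(c2,fit2.D,q[0],q[1],q[2],q[3]).ravel(),R1(c3,D3,q[0],q[1],q[2],q[3]).ravel()]
r=least_squares(lambda q:R1(c3,D3,*q,.072).ravel(),[.56,-.24,-.15]);print(r.x,r.cost);print(r.fun.reshape(-1,4).T.round(2))
r=least_squares(both,[.56,-.24,-.15,.072]);print(r.x,r.cost);print(r.fun.reshape(-1,4).T.round(2))
E
python3 fit3.py | tail -11
```

```text
[ 0.07 -0.18 -0.2  -0.15 -0.39 -0.21 -0.03  0.08 -0.23]
 [ 0.19 -0.19 -0.28 -0.42 -0.17 -0.17 -0.07 -0.18 -0.09]]
[ 0.56078181 -0.24491751 -0.18849811  0.07174848] 5.9400739055787835
[[-0.1   0.33 -0.08  0.28  0.13 -0.01 -0.07  0.06 -0.13 -0.1  -0.09 -0.14
  -0.16 -0.   -0.09 -0.28 -0.27 -0.15 -0.11]
 [ 0.37  0.6   0.56  0.23  0.32  0.56  0.61  0.9   0.51  0.61  0.52  0.47
   0.44  0.47  0.54  0.6   0.71  0.78  0.7 ]
 [-0.79 -0.13 -0.54 -0.39 -0.62 -0.51 -0.34 -0.17 -0.52 -0.48 -0.31 -0.55
  -0.57 -0.5  -0.74 -0.55 -0.37 -0.26 -0.56]
 [ 0.1  -0.06  0.    0.06 -0.   -0.12 -0.2  -0.12 -0.1  -0.28  0.32 -0.05
  -0.13 -0.27 -0.01  0.    0.1   0.    0.1 ]]
```

```bash
sed -i 's/roll,z):$/roll,z,w=.007,h=.00849):/; s/\[sg\*.007,0,.00849\]/[sg*w,0,h]/' fit3.py
cat >> fit3.py <<'E'
def b2(q): return np.r_[R1(c2,fit2.D,*q).ravel(),R1(c3,D3,*q).ravel()]
r=least_squares(b2,[.56,-.24,-.15,.072,.007,.0085],x_scale=[.01,.1,.1,.01,.001,.001]);print(r.x,r.cost)
r=least_squares(lambda q:b2(np.r_[q,.0085]),[.56,-.24,-.15,.072,.007],x_scale=[.01,.1,.1,.01,.001]);print(r.x,r.cost)
E
python3 fit3.py | tail -2
```

```text
[ 0.56075451 -0.2449493  -0.18450793  0.07180887  0.00642619  0.00839769] 0.9919833874722307
[ 0.56076237 -0.244947   -0.18404754  0.07175696  0.00642531] 1.0123516026041912
```

```bash
sed -i 's/^GY=.*/GY=-0.2449/; s/^X0,Y0,Z0=.*/X0,Y0,Z0=.5608,-.0097,.0718/' h.py
python3 - <<'E'
from h import *
c=load("w3"); o,d=ray(c,349.2,267.2); g=Rg(); o=g.inv().apply(o-[X0,Y0,Z0]); d=g.inv().apply(d)
for rad in(.058,.060,.062):
    t=np.linspace(.1,.5,40001); P=o+t[:,None]*d; k=np.where(np.hypot(P[:,0],P[:,2])<rad)[0]
    if len(k): q=P[k[0]]; print(rad,q.round(4),np.arctan2(q[0],q[2]))
# sample end
c2=load("w2")
for n,u,v in(("w3",370+100/4,190+240/4),("w3",370+100/4,190+305/4)): 
    p=atz(load(n),u,v,.037); print(g.inv().apply(p-[X0,Y0,0]).round(4))
p,r=tgt(.62,-.044,.30,-.18);print(p);plan(p,r)
E
```

```text
0.058 [ 0.0392 -0.0438  0.0428] 0.7412240718763342
0.06 [ 0.0398 -0.0441  0.0449] 0.7245639683538412
0.062 [ 0.0404 -0.0444  0.047 ] 0.7091865580395152
[0.0008 0.0059 0.037 ]
[0.0153 0.0052 0.037 ]
[ 0.71924119 -0.09465032  0.31596354]
2 rows; end err mm [-0.23 -0.17 -0.08]
[[0.28,-0.14,0.01,-0.32,-0.18,-0.82],[0.3,-0.12,-0.01,-0.31,-0.18,-0.82]]
```

```bash
cat >> h.py <<'E'
def tg(ktilt,ys,ttilt,back,spin=0.,kr=.0485):
    g=Rg(); e=lambda a:(g*R.from_euler('y',a)).apply([0,0,1.])
    return np.array([X0,Y0,Z0])+g.apply([0,ys,0])+e(ktilt)*kr+e(ttilt)*(.155+back), tool(ttilt,spin)
E
python3 -c "
from h import *
plan(*tg(.74,-.044,.66,.06,-.17))"
```

```text
2 rows; end err mm [ 0.02 -0.08 -0.07]
[[0.27,0.02,0.37,-0.09,-0.15,-0.76],[0.27,0.04,0.36,-0.09,-0.16,-0.76]]
```

>>> {"op": "servo_tool", "data": {"motion": [[[0.27, 0.02, 0.37, -0.09, -0.15, -0.76], [0.27, 0.04, 0.36, -0.09, -0.15, -0.76], [0, 0, 0, 0, 0, 0]]], "jaw": 60}}

```text
clock: 4.8
position: [0.7087, -0.0954, 0.2778]
ee_rot: [0.696, 0.641, -0.179, -0.268]
ft_force: [1.3, 0.9, 0.2]
grip_width: 0.764
```

```bash
python3 -c "
from h import *
st();cam('wrist','w4');plan(*tg(.74,-.044,.66,.06,-.17));plan(*tg(.74,-.044,.66,.0,-.17),vmax=.3)"
```

```text
t 4.80 p [ 0.7087 -0.0954  0.2778] F [1.26 0.89 0.19] T [-0.087 -0.648  0.005] g 0.764 j [ 0.17  0.88 -0.16  0.96 -0.01  1.95  1.52]
[[-0.13, 0.781, -0.61], [0.987, 0.161, -0.004], [0.095, -0.603, -0.792]]
1 rows; end err mm [-0.1  -0.09  0.12]
[[0.09,0.03,0.03,0.05,0.05,-0.13]]
5 rows; end err mm [ 0.22  0.03 -0.1 ]
[[0.02,0.0,0.25,0.01,0.01,-0.03],[0.02,0.01,0.24,0.01,0.01,-0.03],[0.02,0.0,0.25,0.01,0.01,-0.02],[0.02,0.01,0.24,0.01,0.01,-0.03],[0.01,0.0,0.25,0.01,0.01,-0.02]]
```

View pics/w4.png

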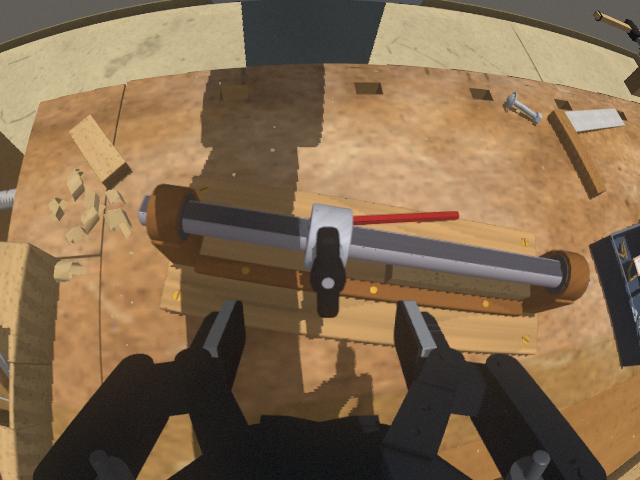

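```bash
python3 -c "
from h import *
plan(*tg(.74,-.044,.72,.0,-.16),vmax=.3)"
```

```text
5 rows; end err mm [-0.13 -0.13  0.09]
[[0.01,0.04,0.25,0.15,0.03,-0.0],[0.01,0.04,0.25,0.14,0.03,-0.0],[0.01,0.05,0.24,0.15,0.03,-0.01],[0.01,0.05,0.25,0.14,0.03,-0.0],[0.02,0.06,0.24,0.15,0.04,-0.01]]
```

>>> {"op": "servo_tool", "data": {"motion": [[[0.02, 0.04, 0.25, 0.15, 0.03, 0], [0.02, 0.04, 0.25, 0.15, 0.03, 0], [0.02, 0.05, 0.25, 0.15, 0.03, 0], [0.02, 0.05, 0.25, 0.15, 0.03, 0], [0.02, 0.05, 0.24, 0.15, 0.03, 0], [0, 0, 0, 0, 0, 0]]]}}

```text
clock: 5.45
position: [0.6793, -0.0867, 0.2246]
ee_rot: [0.693, 0.628, -0.195, -0.295]
ft_force: [-0.6, -0.3, -0.3]
grip_width: 0.761
```

```bash
python3 -c "
from h import *
st();cam('wrist','w5');plan(*tg(.74,-.044,.72,.0,-.16))"
```

```text
t 5.45 p [ 0.6793 -0.0867  0.2246] F [-0.62 -0.31 -0.3 ] T [-0.179 -0.684 -0.028] g 0.761 j [ 0.17  0.88 -0.16  1.09 -0.03  1.88  1.5 ]
[[-0.109, 0.742, -0.662], [0.989, 0.147, 0.003], [0.099, -0.654, -0.75]]
1 rows; end err mm [-0.16 -0.14  0.13]
[[0.04,0.04,0.01,-0.01,-0.03,-0.14]]
```

View pics/w5.png

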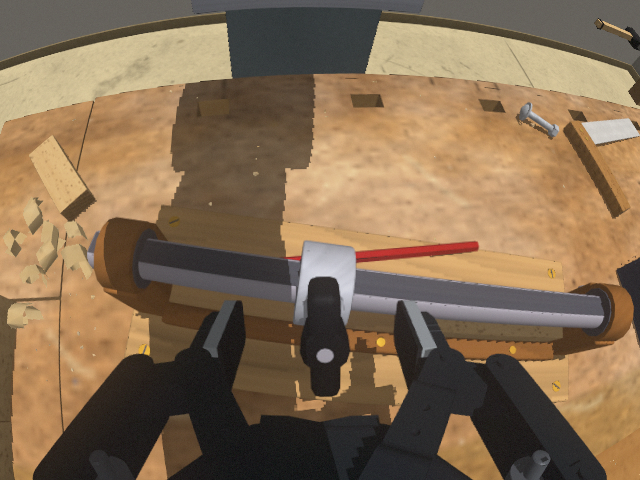

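>>> {"op": "servo_tool", "data": {"motion": [[[0.04, 0.04, 0, 0, 0, -0.14], [0, 0, 0, 0, 0, 0], [0, 0, 0, 0, 0, 0], [0, 0, 0, 0, 0, 0], [0, 0, 0, 0, 0, 0], [0, 0, 0, 0, 0, 0]]], "jaw": 255, "force": 30}}

```text
clock: 6.1
position: [0.6825, -0.0849, 0.2258]
ee_rot: [0.689, 0.633, -0.192, -0.294]
ft_force: [-1.2, 0.0, -0.6]
grip_width: 0.133
```

```bash
python3 -c "
from h import *
st();cam('wrist','w6')"
```

```text
t 6.10 p [ 0.6825 -0.0849  0.2258] F [-1.23  0.03 -0.6 ] T [-0.123 -0.782  0.171] g 0.133 j [ 0.17  0.89 -0.16  1.08 -0.02  1.88  1.51]
[[-0.119, 0.743, -0.658], [0.987, 0.161, 0.003], [0.108, -0.65, -0.753]]
```

View pics/w6.png

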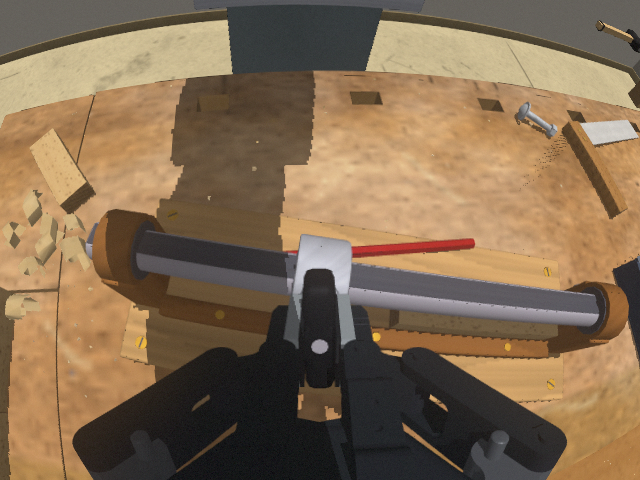

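```bash
cat >> h.py <<'E'
def arc(dphi,n,nd=2):
    """rotate pose about rod axis (gauge y) by dphi rad total, n rows"""
    s,p,r=pose(); A=np.array([X0,Y0,Z0]); g=Rg(); rows=[]; p0,r0=p.copy(),r; p=p.copy()
    for k in range(1,n+1):
        Q=R.from_rotvec(g.apply([0,dphi*k/n,0])); tp=A+Q.apply(p0-A); tr=Q*r0
        row=np.r_[np.round(r.inv().apply(tp-p)/.05,nd),np.round((r.inv()*tr).as_rotvec()/np.radians(5),nd)]
        rows.append(row.tolist()); p=p+r.apply(row[:3]*.05); r=r*R.from_rotvec(row[3:]*np.radians(5))
    print(str(rows).replace(" ",""),(1e3*(tp-p)).round(2))
def tilt():
    s,p,r=pose(); M=(Rg().inv()*r).as_matrix(); v=Rg().inv().apply(p-np.array([X0,Y0,Z0])); print("tooltilt %.4f sideways %.4f  TCP az %.4f rad %.4f y %.4f  spin %.4f"%(np.arctan2(-M[0,2],-M[2,2]),M[1,2],np.arctan2(v[0],v[2]),np.hypot(v[0],v[2]),v[1],-np.arctan2(M[1,1],M[1,0])))
E
python3 -c "
from h import *
tilt();arc(-.45,8)"
```

```text
tooltilt 0.7186 sideways 0.0028  TCP az 0.7244 rad 0.2057 y -0.0434  spin -0.1613
[[0.04,-0.23,0.01,-0.64,-0.1,-0.0],[0.03,-0.23,0.0,-0.63,-0.11,-0.0],[0.04,-0.22,0.01,-0.64,-0.1,-0.01],[0.04,-0.23,0.0,-0.63,-0.1,0.0],[0.04,-0.23,0.01,-0.64,-0.11,0.0],[0.03,-0.23,0.0,-0.64,-0.1,-0.0],[0.04,-0.23,0.01,-0.63,-0.1,-0.0],[0.04,-0.23,0.0,-0.64,-0.11,-0.0]] [ 0.16 -0.16 -0.15]
```

>>> {"op": "servo_tool", "data": {"motion": [[[0.04, -0.23, 0.01, -0.64, -0.1, 0], [0.04, -0.23, 0, -0.64, -0.1, 0], [0.04, -0.23, 0.01, -0.64, -0.1, 0], [0.04, -0.23, 0, -0.64, -0.1, 0], [0.04, -0.23, 0.01, -0.64, -0.1, 0], [0.04, -0.23, 0, -0.64, -0.1, 0], [0.04, -0.23, 0.01, -0.64, -0.1, 0], [0.04, -0.23, 0, -0.64, -0.1, 0]]]}}

```text
clock: 6.95
position: [0.6012, -0.0648, 0.2707]
ee_rot: [0.731, 0.67, -0.067, -0.105]
ft_force: [0.6, -0.4, -7.6]
grip_width: 0.135
```

```bash
python3 -c "
from h import *
st();tilt();arc(-.45,8)"
```

```text
t 6.95 p [ 0.6012 -0.0648  0.2707] F [ 0.6  -0.4  -7.55] T [-0.209 -0.722  0.272] g 0.135 j [ 0.19  0.49 -0.19  1.55  0.03  1.35  1.49]
[[-0.152, 0.957, -0.248], [0.987, 0.158, 0.004], [0.043, -0.245, -0.969]]
tooltilt 0.2508 sideways 0.0036  TCP az 0.2581 rad 0.2057 y -0.0437  spin -0.1586
[[0.04,-0.23,0.0,-0.64,-0.1,-0.0],[0.03,-0.23,0.01,-0.63,-0.1,-0.0],[0.04,-0.23,0.0,-0.64,-0.11,-0.01],[0.04,-0.22,0.01,-0.64,-0.1,0.0],[0.03,-0.23,0.0,-0.63,-0.1,-0.0],[0.04,-0.23,0.01,-0.64,-0.1,-0.0],[0.04,-0.23,0.0,-0.64,-0.1,-0.01],[0.03,-0.23,0.01,-0.63,-0.1,0.0]] [0.08 0.11 0.09]
```

>>> {"op": "servo_tool", "data": {"motion": [[[0.04, -0.23, 0, -0.64, -0.1, 0], [0.04, -0.23, 0, -0.64, -0.1, 0], [0.04, -0.23, 0, -0.64, -0.1, 0], [0.04, -0.23, 0, -0.64, -0.1, 0], [0.04, -0.23, 0, -0.64, -0.1, 0], [0.04, -0.23, 0.01, -0.64, -0.1, 0], [0.03, -0.18, 0, -0.5, -0.08, 0], [0, 0, 0, 0, 0, 0]]]}}

```text
clock: 7.75
position: [0.5207, -0.0447, 0.2753]
ee_rot: [0.735, 0.674, 0.044, 0.063]
ft_force: [5.3, -0.1, -11.8]
grip_width: 0.137
```

```bash
python3 -c "
from h import *
st();tilt();cam('wrist','w7');cam('top','top7');cam('scene','scene7')"
python3 - <<'E'
import cv2,numpy as np
a=cv2.imread("pics/w7.png")[180:430,80:640];cv2.imwrite("pics/w7a.png",cv2.resize(a,None,fx=1.4,fy=1.4,interpolation=2))
E
```

```text
t 7.75 p [ 0.5207 -0.0447  0.2753] F [  5.3   -0.07 -11.81] T [ 0.02  -0.834  0.198] g 0.137 j [ 0.18  0.18 -0.21  1.94  0.1   0.88  1.4 ]
[[-0.157, 0.976, 0.153], [0.987, 0.158, 0.003], [-0.021, 0.151, -0.988]]
tooltilt -0.1534 sideways 0.0034  TCP az -0.1483 rad 0.2058 y -0.0437  spin -0.1590
```

View pics/w7.png

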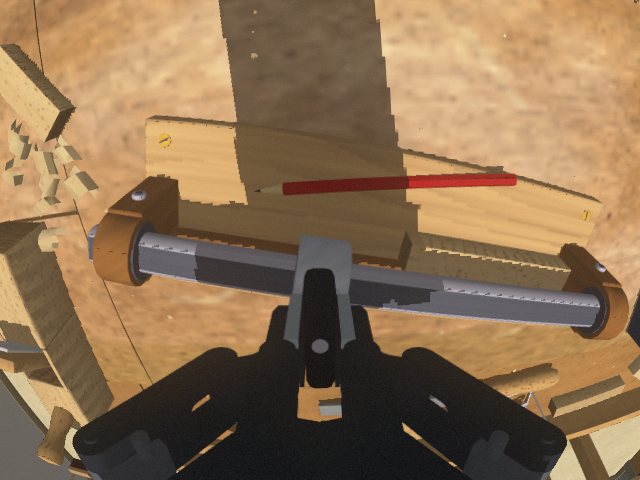

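Run:
```python
from h import *
import cv2
a=cv2.imread("pics/w7.png")
for u in (150,165,180,225,250,275,290,365,380,410,430,480,520,560,575): 
    v0=230 if u<300 else 262
    print(u,v0,list(map(lambda p:"%d/%d"%(int(p.mean()),int(p[2])-int(p[0])),a[v0:v0+62,u])))
g=a[330:362,300:340]; h=cv2.cvtColor(g,cv2.COLOR_BGR2GRAY); m=(h>110); ys,xs=np.where(m); print("cap",xs.mean()+300,ys.mean()+330,m.sum())
def tiltof(name,u,v):
    c=load(name); o,d=ray(c,u,v); g=Rg(); o=g.inv().apply(o-[X0,Y0,Z0]); d=g.inv().apply(d)
    for rad in(.059,.061):
        t=np.linspace(.05,.5,40001); P=o+t[:,None]*d; k=np.where(np.hypot(P[:,0],P[:,2])<rad)[0]
        if len(k): q=P[k[0]]; print(name,rad,q.round(4),np.arctan2(q[0],q[2]).round(4))
tiltof("w7",xs.mean()+300,ys.mean()+330); tiltof("w6",320,346)
```

```text
150 230 ['56/9', '54/11', '70/7', '89/2', '88/7', '99/4', '106/2', '113/2', '117/1', '127/3', '130/1', '133/-1', '136/0', '147/-2', '156/0', '173/-1', '190/-1', '159/-3', '114/-5', '97/-5', '98/-2', '100/-4', '100/-6', '105/-4', '104/-5', '104/-4', '103/-5', '101/-5', '101/-1', '100/-4', '99/-4', '98/-5', '101/-3', '98/-1', '103/-2', '101/-3', '102/-3', '102/-1', '102/-5', '99/-1', '101/-2', '135/-3', '183/-1', '146/4', '65/43', '60/49', '70/56', '100/76', '128/91', '148/103', '145/103', '144/103', '144/103', '147/101', '148/103', '148/101', '150/104', '149/103', '148/101', '147/102', '147/101', '147/100']
165 230 ['56/41', '54/44', '55/42', '55/40', '60/36', '78/10', '85/5', '90/5', '99/2', '108/3', '114/0', '121/2', '127/1', '133/0', '138/-1', '143/-1', '149/-1', '165/-1', '148/0', '126/0', '132/-4', '102/-2', '100/-5', '100/-6', '101/-5', '104/-7', '104/-5', '104/-4', '104/-3', '103/-5', '103/-5', '101/-1', '106/-2', '101/-4', '100/-7', '99/-4', '101/-5', '103/-2', '102/-5', '98/-3', '98/-3', '103/-4', '99/-4', '100/-4', '158/-4', '168/-2', '162/53', '153/90', '145/100', '145/102'
[... 6927 characters left out ...]
46', '55/49', '57/45', '51/45', '56/39', '52/45', '54/44', '58/37', '55/40', '54/38', '57/38', '56/43', '52/46', '56/40', '52/44', '56/47', '54/43', '53/48', '57/42', '58/44', '69/26', '87/5', '93/2', '99/1', '108/1', '119/-1', '125/-1', '137/-1', '140/-2', '145/-1', '159/-3', '177/-5', '192/-5', '85/-5', '98/-5', '97/-5', '97/-5', '99/-6', '99/-6', '101/-7', '98/-5', '96/-6', '97/-3', '98/-4', '97/-3', '97/-5', '96/-3', '97/-3', '97/-7', '97/-5', '97/-7', '99/-5']
cap nan nan 0
w6 0.059 [ 0.0389 -0.0436  0.0444] 0.7198
w6 0.061 [ 0.0391 -0.0438  0.0468] 0.6968<stdin>:7: RuntimeWarning: Mean of empty slice.
  ret = ret.dtype.type(ret / rcount)
<stdin>:13: RuntimeWarning: Mean of empty slice.
```

```bash
cat > fit7.py <<'E'
from h import *
import fit3
from scipy.optimize import least_squares
D=np.array([[165,234.5,250.6,273.8,276.2],[180,237,252.6,276.2,279.4],[225,244,259.5,284.6,286.6],[365,265.2,279.9,304.6,306.7],[380,267,281.9,306.4,309],[410,271,285.8,309.6,312.7],[430,274,288.6,311.6,314.7],[480,280.5,294.8,317,319.4],[520,285.7,299.7,320,322.6]])
c=load("w7")
for z in(.0710,.0718,.0726):
    r=least_squares(lambda q:fit3.R1(c,D,*q,z,.00643,.0085).ravel(),[.56,-.24,-.15]);print("W7",z,r.x,r.cost)
print(r.fun.reshape(-1,4).T.round(2))
def b3(q): return np.r_[fit3.R1(fit3.c2,fit3.fit2.D,*q).ravel(),fit3.R1(fit3.c3,fit3.D3,*q).ravel(),fit3.R1(c,D,*q).ravel()]
r=least_squares(b3,[.56,-.24,-.15,.072,.007,.0085],x_scale=[.01,.1,.1,.01,.001,.001]);print(r.x,r.cost)
a=cv2.imread("pics/w7.png"); h=a[335:358,308:332].mean(2).astype(int); print(h)
E
python3 fit7.py | sed -n '/W7/,$p'
```

```text
W7 0.071 [ 0.56138502 -0.24356386 -0.20781351] 0.8394944372614521
W7 0.0718 [ 0.56082143 -0.24354739 -0.20759886] 0.6527045076422353
W7 0.0726 [ 0.56025782 -0.24353076 -0.20738155] 0.5418338313875719
[[-0.09 -0.05 -0.1   0.11 -0.05 -0.13  0.02 -0.03  0.04]
 [ 0.33  0.06 -0.19 -0.31 -0.31 -0.31 -0.16 -0.02  0.27]
 [ 0.22  0.05  0.35  0.19  0.17  0.04 -0.04  0.25  0.07]
 [-0.11  0.12 -0.21 -0.31 -0.05  0.1   0.04  0.03  0.04]]
[ 0.56077173 -0.24461217 -0.18960119  0.07182204  0.00649725  0.00838812] 1.751476740707854
[[28 27 22 25 26 27 24 22 30 22 26 24 27 29 18 25 27 26 29 29 22 28 26 30]
 [27 26 27 28 28 27 28 22 27 26 23 30 22 18 19 25 22 30 24 23 24 25 24 24]
 [28 23 26 23 25 27 27 27 29 30 19 24 27 24 25 24 30 28 24 25 25 21 24 24]
 [27 28 24 30 29 28 24 27 28 22 31 41 39 28 31 22 25 22 26 25 22 27 24 22]
 [28 22 26 28 25 27 29 30 41 57 68 76 74 70 62 47 36 27 24 28 22 18 29 19]
 [26 20 22 24 29 27 33 61 77 84 92 96 95 94 90 80 72 43 29 25 27 27 23 24]
 [24 27 24 27 23 43 69 87 93 93 92 93 95 96 91 93 94 74 56 28 19 23 22 27]
 [26 29 27 27 45 74 89 95 94 96 93 95 95 94 94 95 96 9
[... 446 characters left out ...]
98 94 97 89 47 20 27 16]
 [26 25 23 24 68 91 93 94 97 96 95 96 97 95 95 96 97 96 94 72 38 22 29 31]
 [27 29 22 25 35 71 87 96 94 93 95 95 91 96 93 95 95 98 81 43 26 24 23 24]
 [27 24 19 26 27 30 65 85 95 95 94 93 97 94 92 91 85 81 37 23 24 22 23 24]
 [22 22 24 24 28 29 33 51 72 78 84 90 91 83 79 74 53 23 20 27 26 27 23 28]
 [23 27 22 27 22 29 25 25 27 37 43 62 61 48 44 24 25 21 26 25 25 25 26 26]
 [24 24 23 27 24 26 25 22 24 28 23 22 26 21 26 24 27 23 23 26 24 26 24 26]
 [30 21 25 28 27 26 27 27 22 26 20 24 24 21 25 26 20 21 24 23 26 21 24 24]
 [21 25 24 22 28 26 26 24 26 23 24 24 24 27 24 22 26 23 22 23 23 26 23 23]
 [25 26 24 24 25 25 25 28 26 30 31 23 26 22 28 27 25 20 23 20 25 24 25 24]]
```

```bash
python3 -c "
from h import *
arc(-.042,2)"
```

```text
[[0.01,-0.09,0.0,-0.24,-0.04,-0.0],[0.02,-0.08,0.0,-0.24,-0.04,-0.0]] [-0.03 -0.14 -0.04]
```

>>> {"op": "servo_tool", "data": {"motion": [[[0.01, -0.08, 0.01, -0.24, -0.04, 0], [0.02, -0.08, 0.01, -0.24, -0.04, 0], [0, 0, 0, 0, 0, 0]]]}}

```text
clock: 8.2
position: [0.5137, -0.0426, 0.2739]
ee_rot: [0.734, 0.673, 0.054, 0.079]
ft_force: [-0.9, -0.1, -4.9]
grip_width: 0.133
```

```bash
python3 -c "
from h import *
st();tilt()"
```

```text
t 8.20 p [ 0.5137 -0.0426  0.2739] F [-0.92 -0.08 -4.86] T [0.199 0.429 0.252] g 0.133 j [ 0.18  0.16 -0.21  1.97  0.11  0.83  1.39]
[[-0.155, 0.969, 0.19], [0.988, 0.157, 0.003], [-0.027, 0.188, -0.982]]
tooltilt -0.1915 sideways 0.0025  TCP az -0.1844 rad 0.2056 y -0.0433  spin -0.1579
```

>>> {"op": "servo_tool", "data": {"motion": [[[0.06, 0.01, 0, 0, 0, 0], [0.06, 0.01, 0, 0, 0, 0], [0.06, 0.01, 0, 0, 0, 0], [0.06, 0.01, 0, 0, 0, 0], [0.06, 0.01, 0, 0, 0, 0], [0.06, 0.01, 0, 0, 0, 0], [0.06, 0.01, 0, 0, 0, 0], [0, 0, 0, 0, 0, 0]]]}}

```text
clock: 9.0
position: [0.5196, -0.0206, 0.2739]
ee_rot: [0.734, 0.673, 0.053, 0.079]
ft_force: [-1.8, -0.2, -0.9]
grip_width: 0.138
```

```bash
cat >> h.py <<'E'
def fy():
    s,p,r=pose(); g=Rg().inv(); print("Fgauge",g.apply(s["ft_force"]).round(2),"Tg",g.apply(s["torque"]).round(3)); tilt()
E
python3 -c "
from h import *
st();fy();cam('wrist','w8')
s,p,r=pose();print(r.inv().apply(Rg().apply([0,1,0])))"
```

```text
t 9.00 p [ 0.5196 -0.0206  0.2739] F [-1.77 -0.24 -0.94] T [0.057 0.593 0.204] g 0.138 j [ 0.14  0.17 -0.23  1.96  0.13  0.84  1.33]
[[-0.154, 0.97, 0.189], [0.988, 0.157, 0.001], [-0.028, 0.187, -0.982]]
Fgauge [-1.66 -0.66 -0.94] Tg [-0.088  0.59   0.204]
tooltilt -0.1899 sideways 0.0013  TCP az -0.1828 rad 0.2055 y -0.0205  spin -0.1576
[0.98762528 0.15682599 0.00138353]
```

View pics/w8.png

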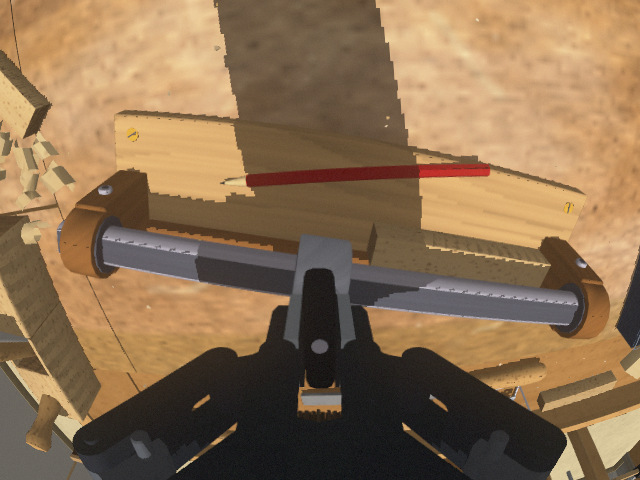

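Run:
```python
from h import *
import cv2
a=cv2.imread("pics/w8.png")[200:290,330:450]; cv2.imwrite("pics/w8a.png",cv2.resize(a,None,fx=6,fy=6,interpolation=2))
for u,v in((370,262),(376,225)):
    print(Rg().inv().apply(atz(load("w8"),u,v,.037)-[X0,Y0,0]).round(4))
```

```text
[0.0069 0.0106 0.037 ]
[-0.0188  0.0083  0.037 ]
```

View pics/w8a.png

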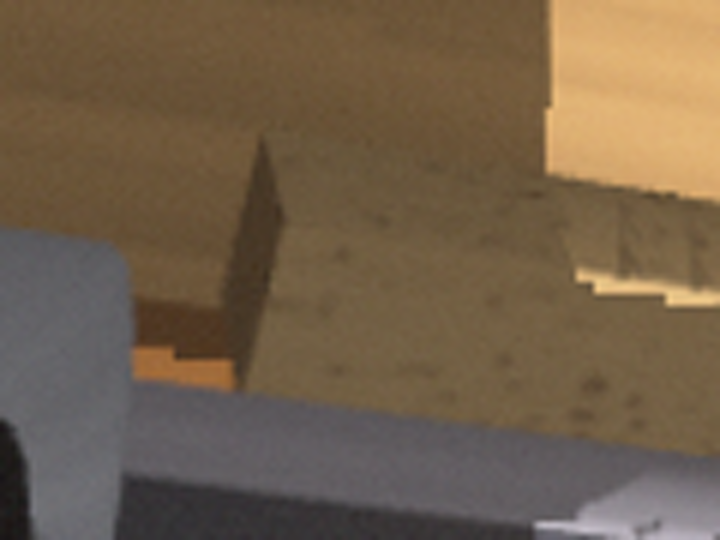

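>>> {"op": "servo_tool", "data": {"motion": [[[0.04, 0.006, 0, 0, 0, 0], [0.04, 0.006, 0, 0, 0, 0], [0.02, 0.003, 0, 0, 0, 0], [0, 0, 0, 0, 0, 0]]]}}

```text
clock: 9.45
position: [0.5208, -0.0157, 0.2739]
ee_rot: [0.734, 0.672, 0.053, 0.079]
ft_force: [-2.4, -0.7, 0.2]
grip_width: 0.13
```

```bash
python3 -c "
from h import *
st();fy()"
```

```text
t 9.45 p [ 0.5208 -0.0157  0.2739] F [-2.4  -0.67  0.16] T [-0.113  0.694  0.19 ] g 0.130 j [ 0.14  0.17 -0.23  1.96  0.13  0.84  1.31]
[[-0.154, 0.97, 0.189], [0.988, 0.156, 0.001], [-0.029, 0.187, -0.982]]
Fgauge [-2.16 -1.23  0.16] Tg [-0.278  0.645  0.19 ]
tooltilt -0.1899 sideways 0.0010  TCP az -0.1828 rad 0.2055 y -0.0155  spin -0.1570
```

>>> {"op": "servo_tool", "data": {"motion": [[[0.04, 0.006, 0, 0, 0, 0], [0.04, 0.006, 0, 0, 0, 0], [0.02, 0.003, 0, 0, 0, 0], [0, 0, 0, 0, 0, 0]]]}}

```text
clock: 9.85
position: [0.5221, -0.0105, 0.2739]
ee_rot: [0.734, 0.672, 0.053, 0.079]
ft_force: [-2.2, -1.0, -0.1]
grip_width: 0.138
```

```bash
python3 -c "
from h import *
fy();cam('wrist','w9')
a=cv2.imread('pics/w9.png')[200:290,330:450]; cv2.imwrite('pics/w9a.png',cv2.resize(a,None,fx=6,fy=6,interpolation=2))"
```

```text
Fgauge [-1.88 -1.55 -0.11] Tg [-0.326  0.626  0.178]
tooltilt -0.1899 sideways 0.0008  TCP az -0.1829 rad 0.2056 y -0.0102  spin -0.1568
```

View pics/w9a.png

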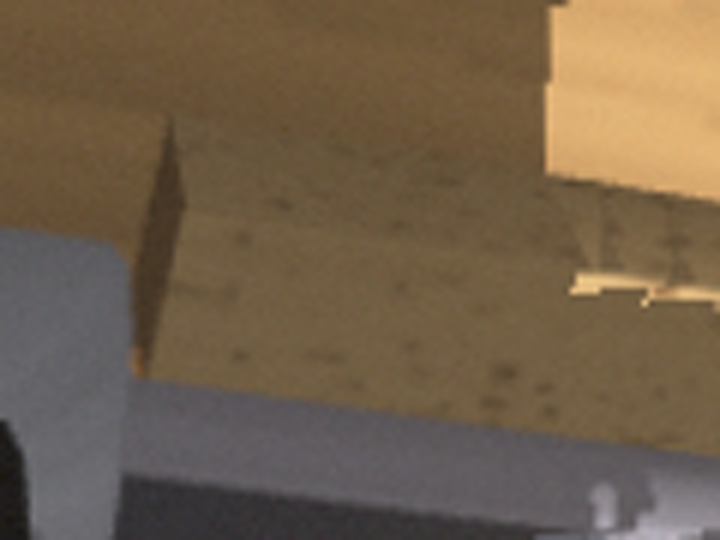

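>>> {"op": "servo_tool", "data": {"motion": [[[0.02, 0.003, 0, 0, 0, 0], [0.02, 0.003, 0, 0, 0, 0], [0, 0, 0, 0, 0, 0]]]}}

```text
clock: 10.2
position: [0.5225, -0.0086, 0.2739]
ee_rot: [0.734, 0.672, 0.053, 0.079]
ft_force: [-1.3, -0.3, -0.7]
grip_width: 0.132
```

```bash
python3 -c "
from h import *
fy()"
```

```text
Fgauge [-1.17 -0.56 -0.69] Tg [-0.235  0.615  0.174]
tooltilt -0.1899 sideways 0.0008  TCP az -0.1829 rad 0.2055 y -0.0082  spin -0.1566
```

>>> {"op": "servo_tool", "data": {"motion": [[[0.02, 0.003, 0, 0, 0, 0], [0, 0, 0, 0, 0, 0]]]}}

```text
clock: 10.4
position: [0.5228, -0.0075, 0.2739]
ee_rot: [0.734, 0.672, 0.053, 0.079]
ft_force: [-1.4, -0.4, 0.1]
grip_width: 0.129
```

```bash
python3 -c "
from h import *
fy()"
```

```text
Fgauge [-1.26 -0.74  0.06] Tg [-0.19   0.577  0.229]
tooltilt -0.1899 sideways 0.0008  TCP az -0.1829 rad 0.2055 y -0.0070  spin -0.1566
```

>>> {"op": "servo_tool", "data": {"motion": [[[0.016, 0.002, 0, 0, 0, 0], [0, 0, 0, 0, 0, 0]]]}}

```text
clock: 10.6
position: [0.523, -0.0066, 0.2739]
ee_rot: [0.734, 0.672, 0.053, 0.079]
ft_force: [-1.5, -0.3, 0.3]
grip_width: 0.135
```

```bash
python3 -c "
from h import *
fy()"
```

```text
Fgauge [-1.38 -0.63  0.25] Tg [-0.165  0.554  0.203]
tooltilt -0.1900 sideways 0.0009  TCP az -0.1830 rad 0.2055 y -0.0062  spin -0.1566
```

>>> {"op": "servo_tool", "data": {"motion": [[[0.016, 0.002, 0, 0, 0, 0], [0, 0, 0, 0, 0, 0]]]}}

```text
clock: 10.8
position: [0.5232, -0.0058, 0.2739]
ee_rot: [0.734, 0.672, 0.053, 0.079]
ft_force: [-1.3, -1.0, -0.6]
grip_width: 0.134
```

```bash
python3 -c "
from h import *
fy();cam('wrist','w10')
a=cv2.imread('pics/w10.png')[200:290,330:450]; cv2.imwrite('pics/w10a.png',cv2.resize(a,None,fx=6,fy=6,interpolation=2))"
```

```text
Fgauge [-1.02 -1.28 -0.62] Tg [-0.203  0.629  0.222]
tooltilt -0.1900 sideways 0.0009  TCP az -0.1831 rad 0.2055 y -0.0053  spin -0.1565
```

View pics/w10a.png

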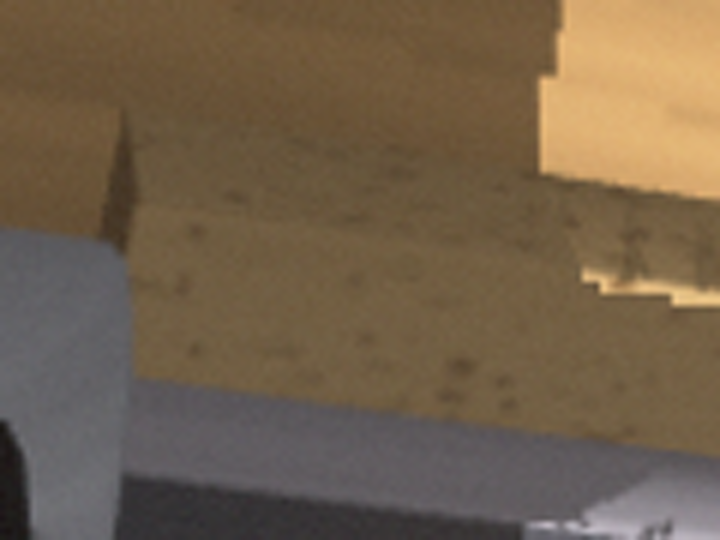

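>>> {"op": "servo_tool", "data": {"motion": [[[0.016, 0.002, 0, 0, 0, 0], [0, 0, 0, 0, 0, 0]]]}}

```text
clock: 11.05
position: [0.5234, -0.0052, 0.2739]
ee_rot: [0.734, 0.672, 0.053, 0.079]
ft_force: [-2.1, -1.2, -0.2]
grip_width: 0.138
```

```bash
python3 -c "
from h import *
fy()"
```

```text
Fgauge [-1.76 -1.7  -0.21] Tg [-0.394  0.539  0.178]
tooltilt -0.1899 sideways 0.0005  TCP az -0.1831 rad 0.2055 y -0.0047  spin -0.1564
```

>>> {"op": "servo_tool", "data": {"motion": [[[0.016, 0.002, 0, 0, 0, 0], [0, 0, 0, 0, 0, 0]]]}}

```text
clock: 11.25
position: [0.5235, -0.0049, 0.2739]
ee_rot: [0.735, 0.672, 0.052, 0.079]
ft_force: [-2.0, -1.5, 0.4]
grip_width: 0.131
```

```bash
python3 -c "
from h import *
fy()"
```

```text
Fgauge [-1.6  -1.94  0.44] Tg [-0.468  0.612  0.161]
tooltilt -0.1898 sideways -0.0004  TCP az -0.1828 rad 0.2055 y -0.0044  spin -0.1558
```

>>> {"op": "servo_tool", "data": {"motion": [[[0.02, 0.003, 0, 0, 0, 0], [0, 0, 0, 0, 0, 0]]]}}

```text
clock: 11.45
position: [0.5236, -0.0047, 0.2739]
ee_rot: [0.735, 0.672, 0.052, 0.079]
ft_force: [-2.3, -1.9, 0.2]
grip_width: 0.132
```

```bash
python3 -c "
from h import *
fy();cam('wrist','w11')
a=cv2.imread('pics/w11.png')[200:290,330:450]; cv2.imwrite('pics/w11a.png',cv2.resize(a,None,fx=6,fy=6,interpolation=2))"
```

```text
Fgauge [-1.73 -2.43  0.17] Tg [-0.684  0.614  0.113]
tooltilt -0.1896 sideways -0.0016  TCP az -0.1826 rad 0.2055 y -0.0041  spin -0.1551
```

>>> {"op": "servo_tool", "data": {"motion": [[[0.02, 0.003, 0, 0, 0, 0], [0, 0, 0, 0, 0, 0]]]}}

```text
clock: 11.7
position: [0.5237, -0.0044, 0.2739]
ee_rot: [0.735, 0.671, 0.051, 0.079]
ft_force: [-3.5, -2.9, 0.6]
grip_width: 0.133
```

```bash
python3 -c "
from h import *
fy()"
```

```text
Fgauge [-2.67 -3.62  0.59] Tg [-0.784  0.655  0.115]
tooltilt -0.1892 sideways -0.0028  TCP az -0.1824 rad 0.2055 y -0.0038  spin -0.1546
```

>>> {"op": "servo_tool", "data": {"motion": [[[0, 0, 0, 0, 0, 0], [0, 0, 0, 0, 0, 0.5], [0, 0, 0, 0, 0, 0.8], [0, 0, 0, 0, 0, 0.8], [0, 0, 0, 0, 0, 0.8], [0, 0, 0, 0, 0, 0.8]]], "jaw": 255, "force": 80}}

```text
clock: 12.3
position: [0.5237, -0.0046, 0.274]
ee_rot: [0.836, 0.54, 0.063, 0.07]
ft_force: [-2.8, -3.5, 0.6]
grip_width: 0.124
```

```bash
cat >> h.py <<'E'
def tz():
    s,p,r=pose(); print("t %.2f torque about tool z %.3f"%(s["clock"],r.apply([0,0,1])@s["torque"]),"g %.3f"%s["grip_width"],"j7 %.2f"%s["joint_pos"][6]); fy()
    M=r.inv().as_matrix()@Rg().apply([0,1,0]); X=r.inv().as_matrix()@Rg().apply([1,0,0]); print("gy in tool",M.round(3),"gx in tool",X.round(3))
E
python3 -c "
from h import *
tz()"
```

```text
t 12.30 torque about tool z -0.324 g 0.124 j7 0.95
Fgauge [-1.9  -4.05  0.61] Tg [-1.034  0.664  0.129]
tooltilt -0.1892 sideways -0.0034  TCP az -0.1822 rad 0.2056 y -0.0041  spin 0.1794
gy in tool [ 0.984 -0.178 -0.003] gx in tool [0.176 0.966 0.188]
```

>>> {"op": "servo_tool", "data": {"motion": [[[0, 0, 0, 0, 0, 0.8], [0, 0, 0, 0, 0, 0.8], [0, 0, 0, 0, 0, 0.8], [0, 0, 0, 0, 0, 0.8], [0, 0, 0, 0, 0, 0.8]]]}}

```text
clock: 12.8
position: [0.5235, -0.0049, 0.274]
ee_rot: [0.92, 0.379, 0.075, 0.058]
ft_force: [-3.5, -4.0, 1.0]
grip_width: 0.121
```

```bash
python3 -c "
from h import *
tz();cam('wrist','w12')"
```

```text
t 12.80 torque about tool z -0.295 g 0.121 j7 0.60
Fgauge [-2.46 -4.75  1.03] Tg [-0.978  0.67   0.111]
tooltilt -0.1889 sideways -0.0040  TCP az -0.1826 rad 0.2056 y -0.0043  spin 0.5435
gy in tool [ 0.856 -0.517 -0.004] gx in tool [0.509 0.84  0.188]
```

View pics/w12.png

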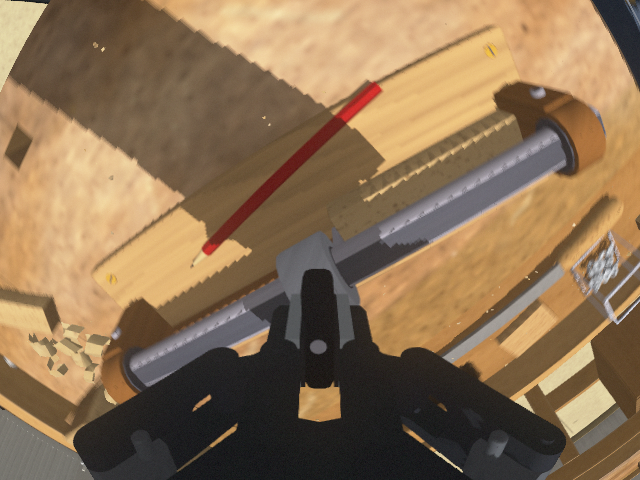

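>>> {"op": "servo_tool", "data": {"motion": [[[0, 0, 0, 0, 0, 0.8], [0, 0, 0, 0, 0, 0.8], [0, 0, 0, 0, 0, 0.8]]]}}

```text
clock: 13.15
position: [0.5234, -0.005, 0.274]
ee_rot: [0.956, 0.278, 0.08, 0.049]
ft_force: [-4.2, -3.9, 1.4]
grip_width: 0.126
```

```bash
python3 -c "
from h import *
tz()"
```

```text
t 13.15 torque about tool z -0.319 g 0.126 j7 0.38
Fgauge [-3.12 -4.85  1.45] Tg [-0.958  0.679  0.139]
tooltilt -0.1885 sideways -0.0044  TCP az -0.1830 rad 0.2056 y -0.0045  spin 0.7596
gy in tool [ 0.725 -0.689 -0.004] gx in tool [0.677 0.712 0.187]
```

>>> {"op": "servo_tool", "data": {"motion": [[[0, 0, 0, 0, 0, 0.8], [0, 0, 0, 0, 0, 0.8], [0, 0, 0, 0, 0, 0.8]]]}}

```text
clock: 13.45
position: [0.5233, -0.0051, 0.274]
ee_rot: [0.98, 0.174, 0.085, 0.041]
ft_force: [-3.2, -3.7, 2.1]
grip_width: 0.122
```

```bash
python3 -c "
from h import *
tz()"
```

```text
t 13.45 torque about tool z -0.290 g 0.122 j7 0.17
Fgauge [-2.24 -4.4   2.15] Tg [-1.015  0.823  0.098]
tooltilt -0.1881 sideways -0.0048  TCP az -0.1836 rad 0.2056 y -0.0046  spin 0.9731
gy in tool [ 0.563 -0.827 -0.005] gx in tool [0.813 0.552 0.187]
```

>>> {"op": "servo_tool", "data": {"motion": [[[0, 0, 0, 0, 0, 0.8], [0, 0, 0, 0, 0, 0.8], [0, 0, 0, 0, 0, 0.8]]]}}

```text
clock: 13.75
position: [0.5231, -0.0051, 0.274]
ee_rot: [0.993, 0.069, 0.088, 0.031]
ft_force: [-3.8, -3.3, 2.2]
grip_width: 0.125
```

```bash
python3 -c "
from h import *
tz()"
```

```text
t 13.75 torque about tool z -0.241 g 0.125 j7 -0.04
Fgauge [-2.91 -4.15  2.18] Tg [-0.937  0.751  0.063]
tooltilt -0.1878 sideways -0.0051  TCP az -0.1841 rad 0.2056 y -0.0047  spin 1.1866
gy in tool [ 0.375 -0.927 -0.005] gx in tool [0.911 0.367 0.187]
```

>>> {"op": "servo_tool", "data": {"motion": [[[0, 0, 0, 0, 0, 0.8], [0, 0, 0, 0, 0, 0.8]]]}}

```text
clock: 13.95
position: [0.523, -0.0051, 0.2739]
ee_rot: [0.996, -0.002, 0.09, 0.025]
ft_force: [-3.7, -3.8, 2.2]
grip_width: 0.128
```

```bash
python3 -c "
from h import *
tz()"
```

```text
t 13.95 torque about tool z -0.294 g 0.128 j7 -0.17
Fgauge [-2.66 -4.53  2.16] Tg [-0.932  0.822  0.118]
tooltilt -0.1875 sideways -0.0053  TCP az -0.1846 rad 0.2056 y -0.0047  spin 1.3289
gy in tool [ 0.24  -0.971 -0.005] gx in tool [0.954 0.234 0.186]
```

>>> {"op": "servo_tool", "data": {"motion": [[[0, 0, 0, 0, 0, 0.8], [0, 0, 0, 0, 0, 0.8]]]}}

```text
clock: 14.15
position: [0.5229, -0.0051, 0.274]
ee_rot: [0.993, -0.072, 0.092, 0.019]
ft_force: [-4.2, -3.5, 3.3]
grip_width: 0.125
```

```bash
python3 -c "
from h import *
tz()"
```

```text
t 14.15 torque about tool z -0.322 g 0.125 j7 -0.31
Fgauge [-3.23 -4.38  3.33] Tg [-0.993  0.837  0.135]
tooltilt -0.1871 sideways -0.0054  TCP az -0.1851 rad 0.2057 y -0.0047  spin 1.4710
gy in tool [ 0.1   -0.995 -0.005] gx in tool [0.978 0.097 0.186]
```

>>> {"op": "servo_tool", "data": {"motion": [[[0, 0, 0, 0, 0, 0.8], [0, 0, 0, 0, 0, 0.8]]]}}

```text
clock: 14.35
position: [0.5228, -0.005, 0.2741]
ee_rot: [0.985, -0.143, 0.093, 0.012]
ft_force: [-4.9, -3.4, 2.6]
grip_width: 0.123
```

```bash
python3 -c "
from h import *
tz()"
```

```text
t 14.35 torque about tool z -0.353 g 0.123 j7 -0.45
Fgauge [-3.89 -4.51  2.56] Tg [-1.013  0.883  0.162]
tooltilt -0.1868 sideways -0.0056  TCP az -0.1857 rad 0.2058 y -0.0047  spin 1.6131
gy in tool [-0.042 -0.999 -0.006] gx in tool [ 0.982 -0.043  0.186]
```

>>> {"op": "servo_tool", "data": {"motion": [[[0, 0, 0, 0, 0, 0.8], [0, 0, 0, 0, 0, 0.8]]]}}

```text
clock: 14.55
position: [0.5227, -0.0049, 0.2742]
ee_rot: [0.973, -0.212, 0.093, 0.006]
ft_force: [-4.2, -3.5, 2.5]
grip_width: 0.121
```

```bash
python3 -c "
from h import *
tz()"
```

```text
t 14.55 torque about tool z -0.316 g 0.121 j7 -0.59
Fgauge [-3.26 -4.38  2.53] Tg [-0.986  0.884  0.131]
tooltilt -0.1865 sideways -0.0058  TCP az -0.1863 rad 0.2060 y -0.0046  spin 1.7549
gy in tool [-0.183 -0.983 -0.006] gx in tool [ 0.966 -0.181  0.185]
```

```bash
cat >> h.py <<'E'
def avg(n=4):
    v=[];f=[]
    for i in range(n):
        cams.camera("top"); s,p,r=pose(); v.append(r.apply([0,0,1])@s["torque"]); f.append(Rg().inv().apply(s["ft_force"]))
    print("tz avg %.3f sd %.3f"%(np.mean(v),np.std(v)),"Fg",np.mean(f,0).round(2)); tilt()
E
python3 -c "
from h import *
avg()"
```

```text
tz avg -0.230 sd 0.015 Fg [-3.76 -3.99  2.96]
tooltilt -0.1866 sideways -0.0058  TCP az -0.1861 rad 0.2060 y -0.0046  spin 1.7525
```

>>> {"op": "servo_tool", "data": {"motion": [[[0, 0, 0, 0, 0, 0.8], [0, 0, 0, 0, 0, 0.8]]]}}

```text
clock: 14.95
position: [0.5226, -0.0049, 0.2743]
ee_rot: [0.956, -0.278, 0.093, -0.001]
ft_force: [-4.6, -2.1, 2.8]
grip_width: 0.128
```

```bash
python3 -c "
from h import *
avg()"
```

```text
tz avg -0.287 sd 0.047 Fg [-3.6  -4.74  2.66]
tooltilt -0.1863 sideways -0.0059  TCP az -0.1867 rad 0.2061 y -0.0046  spin 1.8891
```

>>> {"op": "servo_tool", "data": {"motion": [[[0, 0, 0, 0, 0, 0.8], [0, 0, 0, 0, 0, 0.8]]]}}

```text
clock: 15.35
position: [0.5225, -0.0047, 0.2744]
ee_rot: [0.935, -0.343, 0.093, -0.007]
ft_force: [-4.0, -3.5, 3.6]
grip_width: 0.123
```

```bash
python3 -c "
from h import *
avg()"
```

```text
tz avg -0.361 sd 0.055 Fg [-3.2  -4.24  2.34]
tooltilt -0.1860 sideways -0.0061  TCP az -0.1873 rad 0.2062 y -0.0045  spin 2.0256
```

```bash
cat >> h.py <<'E'
def now():
    s,p,r=pose(); print("t %.2f tz %.3f tau7 %.3f F|%.1f|"%(s["clock"],r.apply([0,0,1])@s["torque"],s["tau"][6],np.linalg.norm(s["ft_force"])))
    avg()
E
python3 -c "
from h import *
now()"
```

```text
t 15.55 tz -0.326 tau7 -0.402 F|5.4|
tz avg -0.280 sd 0.009 Fg [-3.14 -3.98  2.76]
tooltilt -0.1860 sideways -0.0060  TCP az -0.1873 rad 0.2063 y -0.0045  spin 2.0254
```

>>> {"op": "servo_tool", "data": {"motion": [[[0, 0, 0, 0, 0, 0.8], [0, 0, 0, 0, 0, 0.8]]]}}

```text
clock: 15.95
position: [0.5224, -0.0046, 0.2746]
ee_rot: [0.909, -0.405, 0.092, -0.013]
ft_force: [-4.6, -2.6, 3.4]
grip_width: 0.124
```

```bash
python3 -c "
from h import *
now()"
```

```text
t 15.95 tz -0.556 tau7 1.002 F|6.3|
tz avg -0.421 sd 0.081 Fg [-3.34 -4.14  2.26]
tooltilt -0.1858 sideways -0.0062  TCP az -0.1877 rad 0.2064 y -0.0044  spin 2.1617
```

>>> {"op": "servo_tool", "data": {"motion": [[[0, 0, 0, 0, 0, 0.8], [0, 0, 0, 0, 0, 0.8]]]}}

```text
clock: 16.35
position: [0.5223, -0.0044, 0.2747]
ee_rot: [0.88, -0.466, 0.091, -0.019]
ft_force: [-3.5, -3.8, 2.7]
grip_width: 0.126
```

```bash
python3 -c "
from h import *
now();cam('wrist','w13')"
```

```text
t 16.35 tz -0.528 tau7 0.956 F|5.8|
tz avg -0.441 sd 0.063 Fg [-3.37 -4.16  2.55]
tooltilt -0.1856 sideways -0.0064  TCP az -0.1883 rad 0.2065 y -0.0043  spin 2.2977
```

View pics/w13.png

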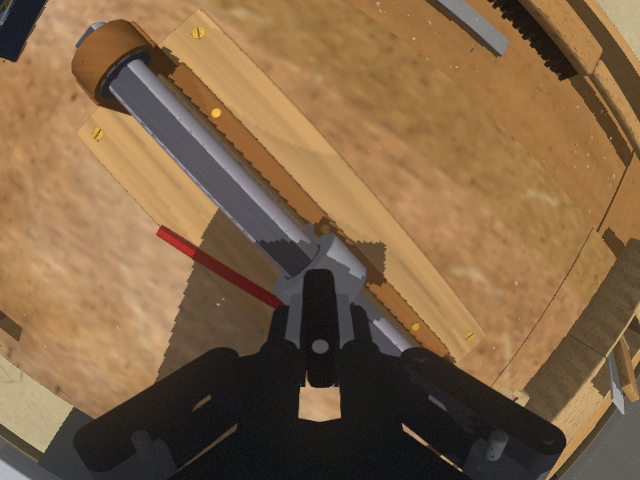

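```bash
python3 -c "
from h import *
for i in range(10):
    cams.camera('top'); s,p,r=pose(); print('%.3f'%(r.apply([0,0,1])@s['torque']),'%.3f'%s['tau'][6],end='; ')
"
```

```text
-0.365 -0.389; -0.376 -0.385; -0.459 -0.384; -0.340 -0.384; -0.377 -0.384; -0.381 -0.384; -0.394 -0.384; -0.411 -0.384; -0.384 -0.384; -0.347 -0.384;
```

>>> {"op": "servo_tool", "data": {"motion": [[[0, 0, 0, 0, 0, 0.8]]]}}

```text
clock: 17.2
position: [0.5222, -0.0044, 0.2747]
ee_rot: [0.864, -0.495, 0.09, -0.022]
ft_force: [-4.2, -2.6, 2.7]
grip_width: 0.126
```

```bash
python3 -c "
from h import *
now()
for i in range(8):
    cams.camera('top'); s,p,r=pose(); print('%.3f'%(r.apply([0,0,1])@s['torque']),'%.3f'%s['tau'][6],end='; ')
tilt()"
```

```text
t 17.20 tz -0.574 tau7 1.921 F|5.6|
tz avg -0.446 sd 0.059 Fg [-3.06 -3.98  2.15]
tooltilt -0.1856 sideways -0.0065  TCP az -0.1884 rad 0.2066 y -0.0042  spin 2.3655
-0.398 -0.446; -0.455 -0.428; -0.453 -0.425; -0.424 -0.424; -0.393 -0.424; -0.430 -0.424; -0.417 -0.424; -0.437 -0.424; tooltilt -0.1856 sideways -0.0064  TCP az -0.1884 rad 0.2066 y -0.0042  spin 2.3654
```

>>> {"op": "servo_tool", "data": {"motion": [[[0, 0, 0, 0, 0, 0], [0, 0, 0, 0, 0, 0], [0, 0, 0, 0, 0, 0], [0, 0, 0, 0, 0, 0]]], "jaw": 120, "force": 20}}

```text
clock: 18.2
position: [0.5234, -0.0024, 0.2755]
ee_rot: [0.865, -0.493, 0.091, -0.024]
ft_force: [-0.3, 0.9, 1.1]
grip_width: 0.528
```

```bash
python3 -c "
from h import *
st();now();cam('wrist','w14')"
```

```text
t 18.20 p [ 0.5234 -0.0024  0.2755] F [-0.27  0.86  1.07] T [0.033 0.167 0.051] g 0.528 j [-0.11  0.17  0.01  1.96  0.09  0.84 -1.19]
[[0.69, -0.699, 0.188], [-0.711, -0.703, -0.002], [0.134, -0.132, -0.982]]
t 18.20 tz -0.052 tau7 0.005 F|1.4|
tz avg 0.018 sd 0.029 Fg [ 0.21 -0.48 -0.31]
tooltilt -0.1887 sideways -0.0029  TCP az -0.1851 rad 0.2071 y -0.0023  spin 2.3620
```

View pics/w14.png

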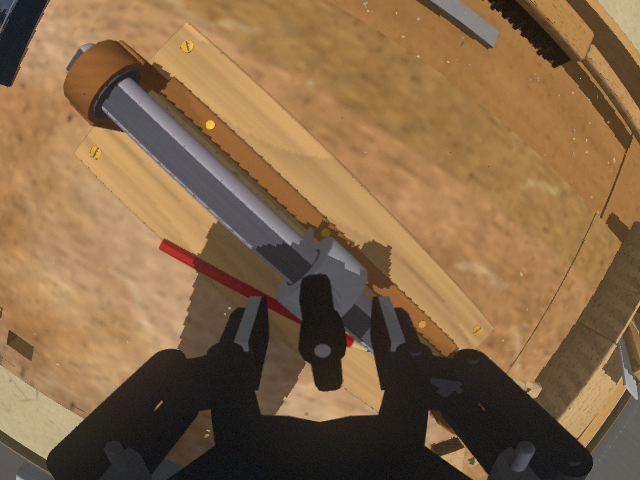

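>>> {"op": "servo_tool", "data": {"motion": [[[0, 0, -0.3, 0, 0, 0], [0, 0, -0.6, 0, 0, 0], [0, 0, -0.8, 0, 0, 0], [0, 0, -0.8, 0, 0, 0], [0, 0, -0.5, 0, 0, 0], [0, 0, 0, 0, 0, 0]]]}}

```text
clock: 19.05
position: [0.4946, 0.0046, 0.4273]
ee_rot: [0.865, -0.493, 0.09, -0.023]
ft_force: [-0.3, -0.7, -0.4]
grip_width: 0.525
```

```bash
python3 -c "
from h import *
st();cam('wrist','w15');cam('scene','scene15');cam('top','top15')
p,r=tg(-.2,-.075,-.5,.12,-.1)
print(p)
plan(p,r)
a=cv2.imread('pics/scene15.png')[160:310,210:370]; cv2.imwrite('pics/scene15c.png',cv2.resize(a,None,fx=4,fy=4,interpolation=2))
a=cv2.imread('pics/top15.png')[160:270,260:460]; cv2.imwrite('pics/top15c.png',cv2.resize(a,None,fx=4,fy=4,interpolation=2))"
```

```text
t 19.05 p [0.4946 0.0046 0.4273] F [-0.31 -0.66 -0.44] T [0.068 0.169 0.006] g 0.525 j [-0.12 -0.03 -0.    1.84  0.08  1.17 -1.19]
[[0.69, -0.7, 0.185], [-0.711, -0.703, -0.004], [0.132, -0.129, -0.983]]
[ 0.40535953 -0.04815958  0.36066843]
30 rows; end err mm [ 0.11 -0.1  -0.05]
[[-0.0,0.07,0.03,-0.07,0.15,-0.93],[-0.01,0.07,0.03,-0.06,0.15,-0.93],[-0.02,0.07,0.03,-0.06,0.15,-0.93],[-0.02,0.07,0.03,-0.06,0.15,-0.93],[-0.03,0.07,0.03,-0.06,0.14,-0.93],[-0.04,0.06,0.03,-0.06,0.14,-0.93],[-0.04,0.06,0.03,-0.07,0.14,-0.93],[-0.05,0.06,0.03,-0.07,0.14,-0.93],[-0.05,0.05,0.03,-0.07,0.15,-0.93],[-0.06,0.05,0.03,-0.06,0.15,-0.93],[-0.06,0.04,0.03,-0.06,0.14,-0.93],[-0.06,0.04,0.03,-0.07,0.14,-0.93]]
[[-0.07,0.03,0.03,-0.07,0.15,-0.93],[-0.07,0.03,0.03,-0.06,0.15,-0.93],[-0.07,0.02,0.03,-0.06,0.14,-0.93],[-0.07,0.02,0.03,-0.07,0.14,-0.93],[-0.08,0.01,0.03,-0.07,0.15,-0.93],[-0.08,0.0,0.03,-0.06,0.15,-0.93],[-0.08,-0.0,0.03,-0.06,0.14,-0.93],[-0.08,-0.01,0.03,-0.07,0.14,-0.93],[-0.07,-0.02,0.02,-0.07,0.15,-0.93],[-0.07,-0.02,0.02,-0.06,0.15,-0.93],[-0.07,-0.03,0.02,-0.07,0.14,-0.93],[-0.07,-0.03,0.02,-0.06,0.15,-0.93]]
[[-0.07,-0.04,0.02,-0.07,0.14,-0.93],[-0.06,-0.05,0.02,-0.06,0.15,-0.93],[-0.06,-0.05,0.02,-0.07,0.14,-0.93],[-0.06,-0.05,0.02,-0.06,0.15,-0.93],[-0.05,-0.06,0.02,-0.07,0.14,-0.93],[-0.05,-0.07,0.01,-0.06,0.15,-0.93]]
```

View pics/w15.png

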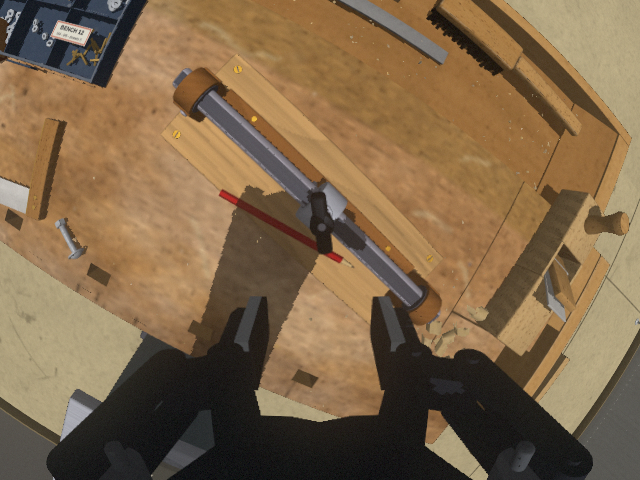

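View pics/scene15c.png

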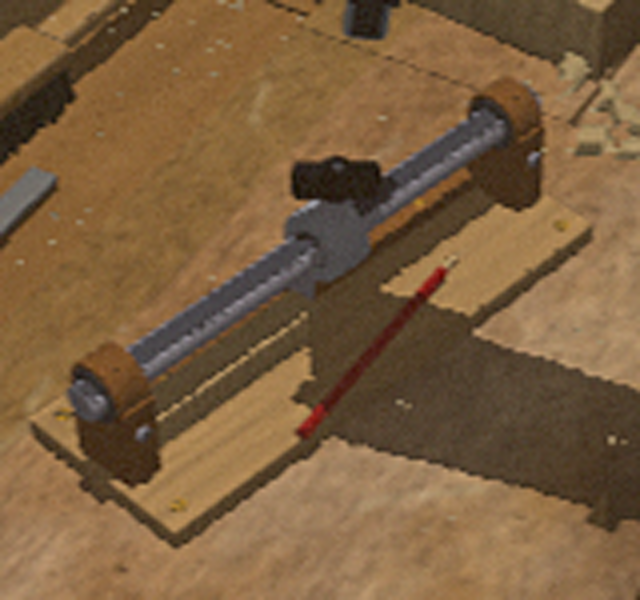

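>>> {"op": "servo_tool", "data": {"motion": [[[0, 0.07, 0.03, -0.06, 0.15, -0.93], [-0.01, 0.07, 0.03, -0.06, 0.15, -0.93], [-0.02, 0.07, 0.03, -0.06, 0.15, -0.93], [-0.02, 0.07, 0.03, -0.06, 0.15, -0.93], [-0.03, 0.07, 0.03, -0.06, 0.15, -0.93], [-0.04, 0.06, 0.03, -0.06, 0.15, -0.93], [-0.04, 0.06, 0.03, -0.06, 0.15, -0.93], [-0.05, 0.06, 0.03, -0.06, 0.15, -0.93], [-0.05, 0.05, 0.03, -0.06, 0.15, -0.93], [-0.06, 0.05, 0.03, -0.06, 0.15, -0.93], [-0.06, 0.04, 0.03, -0.06, 0.15, -0.93], [-0.06, 0.04, 0.03, -0.06, 0.15, -0.93]]]}}

```text
clock: 20.4
position: [0.4554, -0.0189, 0.3782]
ee_rot: [0.988, -0.014, 0.122, 0.092]
ft_force: [0.6, -0.1, -0.3]
grip_width: 0.53
```

>>> {"op": "servo_tool", "data": {"motion": [[[-0.07, 0.03, 0.03, -0.06, 0.15, -0.93], [-0.07, 0.03, 0.03, -0.06, 0.15, -0.93], [-0.07, 0.02, 0.03, -0.06, 0.15, -0.93], [-0.07, 0.02, 0.03, -0.06, 0.15, -0.93], [-0.08, 0.01, 0.03, -0.06, 0.15, -0.93], [-0.08, 0, 0.03, -0.06, 0.15, -0.93], [-0.08, 0, 0.03, -0.06, 0.15, -0.93], [-0.08, -0.01, 0.03, -0.06, 0.15, -0.93], [-0.07, -0.02, 0.02, -0.06, 0.15, -0.93], [-0.07, -0.02, 0.02, -0.06, 0.15, -0.93], [-0.07, -0.03, 0.02, -0.06, 0.15, -0.93], [-0.07, -0.03, 0.02, -0.06, 0.15, -0.93]]]}}

```text
clock: 21.6
position: [0.4143, -0.0445, 0.3335]
ee_rot: [0.856, 0.475, 0.122, 0.164]
ft_force: [-0.4, -0.2, -0.4]
grip_width: 0.53
```

>>> {"op": "servo_tool", "data": {"motion": [[[-0.07, -0.04, 0.02, -0.06, 0.15, -0.93], [-0.06, -0.05, 0.02, -0.06, 0.15, -0.93], [-0.06, -0.05, 0.02, -0.06, 0.15, -0.93], [-0.06, -0.05, 0.02, -0.06, 0.15, -0.93], [-0.05, -0.06, 0.02, -0.06, 0.15, -0.93], [0, 0, 0, 0, 0, 0]]]}}

```text
clock: 22.2
position: [0.3961, -0.0558, 0.3139]
ee_rot: [0.731, 0.649, 0.113, 0.177]
ft_force: [-0.1, -1.0, 0.0]
grip_width: 0.528
```

```bash
python3 -c "
from h import *
st();cam('wrist','w16')"
```

```text
t 22.20 p [ 0.3961 -0.0558  0.3139] F [-0.13 -0.97  0.02] T [0.147 0.481 0.008] g 0.528 j [-0.28 -0.27  0.22  2.3   0.29  0.72  1.22]
[[-0.113, 0.904, 0.411], [0.992, 0.129, -0.012], [-0.064, 0.406, -0.911]]
```

View pics/w16.png

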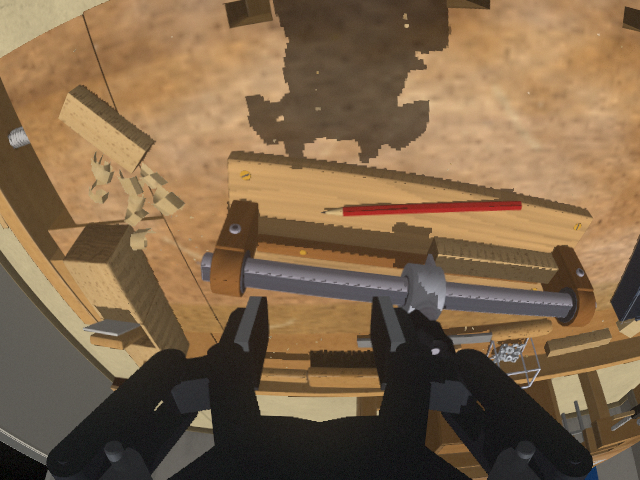

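```bash
python3 -c "
from h import *
a=cv2.imread('pics/w16.png')[220:310,380:500]; cv2.imwrite('pics/w16a.png',cv2.resize(a,None,fx=6,fy=6,interpolation=2))"
```

```text
(no output)
```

View pics/w16a.png

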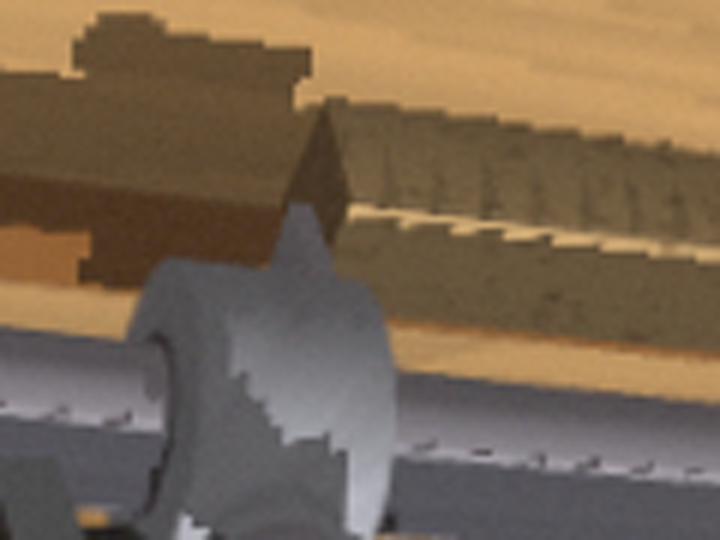

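Run:
```python
from h import *
c=load("w16"); z2=lambda u,v:(380+u/6,220+v/6)
g=Rg().inv()
for n,(u,v),z in(("finger low +y near",(316,204),.0277),("finger low -y near",(288,204),.0277),("sample top near corner",(350,195),.037),("sample top edge",(334,243),.037),("sample bottom near corner",(325,105),.015),("collar -y rim",(165,300),.0)):
    print(n,g.apply(atz(c,*z2(u,v),z)-[X0,Y0,0]).round(4))
R_=R.from_euler('y',-.19)
for ys in(-.0095,-.0085,-.0075,-.0065):
    P=np.array([[-.008,.017,-.045],[.008,.017,-.045],[-.008,.013,-.045]]); Q=Rg().apply(R_.apply(P)+[0,ys,0])+[X0,Y0,Z0]
    print(ys,((proj(c,Q)-[380,220])*6).round(0).tolist(), (R_.apply(P)+[0,ys,Z0]).round(4)[0])
```

```text
finger low +y near [-0.0007  0.0116  0.0277]
finger low -y near [-0.0001  0.0075  0.0277]
sample top near corner [-0.012   0.0114  0.037 ]
sample top edge [-0.0025  0.0123  0.037 ]
sample bottom near corner [-0.0087  0.0125  0.015 ]
collar -y rim [0.0517 0.0067 0.    ]
-0.0095 [[285.0, 199.0], [255.0, 288.0], [259.0, 196.0]] [0.0006 0.0075 0.0261]
-0.0085 [[291.0, 200.0], [261.0, 288.0], [266.0, 197.0]] [0.0006 0.0085 0.0261]
-0.0075 [[298.0, 201.0], [268.0, 289.0], [272.0, 198.0]] [0.0006 0.0095 0.0261]
-0.0065 [[304.0, 202.0], [274.0, 290.0], [279.0, 199.0]] [0.0006 0.0105 0.0261]
```

Run:
```python
from h import *
a=cv2.imread("pics/w15.png"); h=a[205:250,300:340].mean(2); m=((h>75)&(h<130)); 
cv2.imwrite("pics/w15a.png",cv2.resize(a[150:270,250:410],None,fx=5,fy=5,interpolation=2))
def tiltof(name,u,v):
    c=load(name); o,d=ray(c,u,v); g=Rg(); o=g.inv().apply(o-[X0,Y0,Z0]); d=g.inv().apply(d)
    for rad in(.059,.060,.061):
        t=np.linspace(.05,.6,40001); P=o+t[:,None]*d; k=np.where(np.hypot(P[:,0],P[:,2])<rad)[0]
        if len(k): q=P[k[0]]; print(name,rad,q.round(4),np.arctan2(q[0],q[2]).round(4))
tiltof("w15",321.5,227.5); tiltof("w14",322,351); tiltof("w7",320,346)
```

```text
w15 0.059 [-0.0119 -0.0062  0.0578] -0.203
w15 0.06 [-0.0119 -0.006   0.0588] -0.1991
w15 0.061 [-0.0118 -0.0058  0.0598] -0.1953
w14 0.059 [-0.0122 -0.0062  0.0577] -0.2077
w14 0.06 [-0.0118 -0.0057  0.0588] -0.1987
w14 0.061 [-0.0115 -0.0051  0.0599] -0.19
w7 0.059 [-0.0091 -0.0437  0.0583] -0.1547
w7 0.06 [-0.0099 -0.0438  0.0592] -0.1664
w7 0.061 [-0.0108 -0.0439  0.06  ] -0.1776
```

View pics/w15a.png

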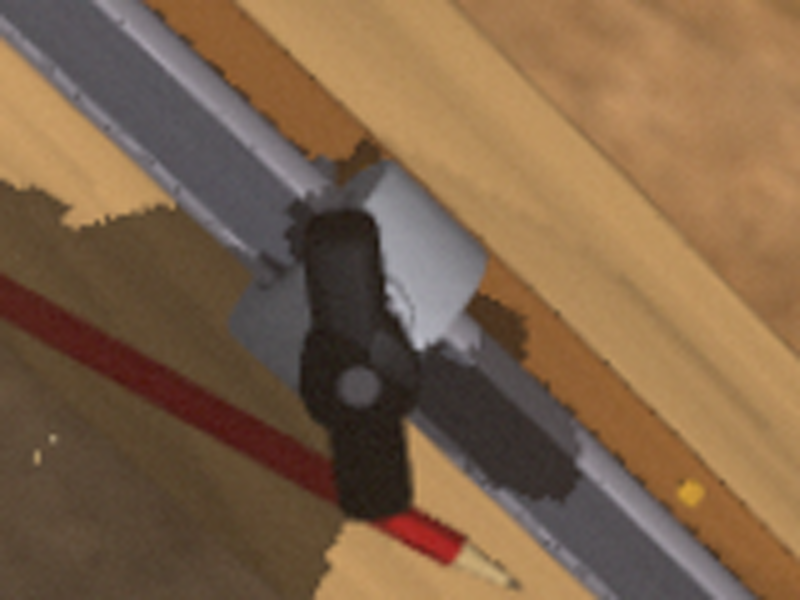

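```bash
python3 -c "
from workcell import order
print(order.hand_in())"
```

```text
the job is handed in; nothing more can be done
None
```

The stop is turned square to the flat, slid up to the sample and clamped with the black knob. I handed the job in at about 22 s of the 67 s allowed, with the gripper clear of everything.

**What I did:** I gripped the knob's bar along the leaning screw and swung the stop from about 0.74 rad to about −0.19 rad. I then slid it roughly 38 mm until the contact force rose by about 3 N. Finally I turned the knob clockwise about 2.5 rad, until the torque rose clearly above the free-turning level, and released it.

| Check | Result |
|---|---|
| Stop squareness | Screw at about −0.20 rad from two images taken after release, rod flat fitted at about −0.19 rad. The position of the finger's edge suggested about −0.16 rad. |
| Finger contact | Finger face at y = 11.6 mm, sample end at 11.4–12.5 mm. They touch within the measuring error. |
| Sample and other items | I saw no shift of the sample in the last picture. The try square, bolt and offcut were not touched. |

**Clamp force is the least certain result.** My torque readings were noisy and gave anything from about 45 to 90 N. The knob turned back about 0.07 rad when I let go. That points to roughly 80 N remaining, more than the 60 N firm mark but inside the 40–100 N band. I did not measure the force again after release.

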